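# Clamp a bush in the cam-lock drilling fixture

### The arm

A 6-joint arm with a two-finger parallel gripper is mounted at the origin on the work surface. World frame = base frame: x ahead of the robot, y to its left, z up, the work surface at z = 0. Lengths are in m, angles in rad, forces in N, time in s.
With the tool pointing down it reaches from about 0.35 to 1 m from the base axis. Payload 7.1 kg.
Tool frame: the origin (TCP) lies between the finger pads; the fingertips stand 14 mm ahead of it and the grasp point (between the pads) lies 5 mm behind it (nose_length is the distance from the TCP to the fingertips, in m); z points along the fingers, y is the direction in which the jaws open and shut (so a half turn about z gives the same grasp; the last joint's range is limited). The gripper opens to 85 mm and grips with 20 to 120 N. Pads are 22 mm wide; open, the fingers measure 114 mm over their backs; the gripper's body (76 mm by 85 mm) begins 54 mm behind the grasp point. The pads swing forward as they close: fully open they stand 13 mm farther back than shut.
Start: joints at [-1.324, 0.423, 1.63, -0, 1.089, -0.019], TCP at [0.164, -0.603, 0.245] pointing down, gripper open.
Joint ranges: [-3, 3], [-0.9, 2.11], [0.09, 2.58], [-1.31, 4.45], [0.11, 2.69], [-2.54, 2.54]. Speed limits (rad/s): [2.39, 2.39, 3.01, 3.14, 3.14, 3.14].

### API

Orientations are given as [roll, pitch, yaw] about the fixed x, y, z axes, in that order (R = Rz(yaw) Ry(pitch) Rx(roll)).
In Python, from rig import get_state, grab_frame, finish_job, nose_length gives the robot as it stands.
- The arm moves only by the tool jog_arm, never from a script. Its arguments are lists of equal length, an entry for each row: "hand": the gripper's target within -1 to 1 (fully open at 1, half-way at 0, shut at -1); "xyz": the shift along the tool's x, y, z in cm, a list of three; "twist": the turn about the tool's z in rad. A call has 1 to 10 rows; each row is the pose to reach, as a shift and turn from the pose commanded when the call began, along the tool's axes at that moment; what a row does not reach only later rows make up. A row lasts 1/12 s, in which the tool goes at most 41.7 mm and 7.16 degrees, less where a joint would pass 70% of its speed; a pose out of reach is approached as far as the arm can. A call with a gripper value outside its range is refused whole. The fingers move at their own pace and stop on an object; "newtons" is the grip in N (left out, the last holds). Time passes only in rows, so rows that repeat a pose let the fingers close. It gives the time, the measured TCP pose, the force and the opening at its end, in the units of the state.
- get_state(): the state, without advancing time (a new reading comes with each control period).
- grab_frame(name): name is "scene" or "top"; returns a dict with "img" (400x640x3 uint8, red, green, blue), "K" (3x3 intrinsics, pixels), "world_to_cam" (4x4, takes a point from world to camera coordinates). Camera axes: x right, y down, z forward; pixel columns grow to the right and rows downward; lengths in m; the calibration is good to about 2 mm. A picture is of the moment at which its call begins. There is no depth.
- finish_job(): hands the job in, once; it reports no verdict.
The state is a dict: "t": time; "joints": joint angles; "joint_vel": joint speeds; "joint_torque": joint torques, N m; "eef_pos": TCP position; "eef_rot": TCP orientation; "ft_force": force on the tool from outside, world axes, zero at the start; "torque": the same for the moment, N m; "width": finger opening in m.
Only numpy, scipy, OpenCV 4.12 (cv2) and the standard library are available. Lean on these libraries where they do the work, as an engineer would, in place of code of your own. Each camera call takes 0.05 s, during which the arm holds its last target.

### The job

Stand the grey aluminium bush upright in the nest of the blue clamping fixture, between the steel V stop and the brass jaw, and let go of it. Then turn the red bar knob clockwise (seen from above) until its sprung follower drops into the notch of the hidden cam, so that the brass jaw snaps in and clamps the bush; feel for the drop, stop there, and never force the knob hard against the dropped follower. Let go, and leave the other things on the bench alone.

Things in the scene. Friction and masses are not known exactly. Their poses are not given: they have to be found in the camera images.
- fixture: Blue clamping fixture, bolted down: base plate 110 mm (x) by 230 mm (y from -110 to +120), 22 mm thick; origin at the underside, z up. Knob axis at its y = -55 mm, nest at y = +55 mm. Steel V stop on the knob's side of the nest, 48 mm above the bench, x -18 to 18, y 20 to 42 mm; brass jaw on the far (+y) side. The nest is open along x: hold the bush by its +x and -x sides.
- nest (a point): Point on the base plate's top (22 mm above the bench) where the clamped bush's axis stands, touching both V pads. Axes as the fixture's: +y from knob through V stop to jaw. While the jaw is open the bush has 7 mm of room along +y: stand it with its axis about 3.5 mm to the +y side, within 4 mm in x; the closing jaw draws it into the V.
- bush_mid (a point): Centre (25 mm above its underside) of the loose grey aluminium bush, a plain upright cylinder 36 mm in diameter and 50 mm high with a dark bore on top, about 0.2 kg. z is its axis.
- knob: Cam knob; origin on its upright axis, 22 mm above the bench. Its x is the length of its red bar grip: 64 mm long, 14 mm wide (y), 40 to 74 mm above the bench, white mark at the +x end. A dark skirt under the bar, 72 mm across, hides the cam. Turns clockwise from above (yaw falls); start angle varies. The follower drops after 0.3 to 1.5 rad of turning; where is not known.
- knob_grip (a point): Point on the knob's axis in its bar grip, 64 mm above the bench; axes as the knob's. Feel: turning takes under 0.1 N m, up to 0.2 on a hump up to 0.3 rad before the drop; then the falling follower pulls the knob on with up to 0.3 N m; some 0.1 rad of free play follows, then a dead stop, the notch's wall, 17 mm from the axis: back off at 0.25 to 0.3 N m; more than about 0.4 is too much.
- jaw: Brass jaw, 26 mm wide, 10 thick, 28 high, one piece with the sprung follower on the hidden cam; slides along the fixture's y. Origin on the middle of its clamping face at base-top height: at fixture y = +80 mm when open (+81 on the hump), +73 when the follower is down and it clamps the bush, +69 if down with no bush. The spring pulls it to the knob with about 7 N.
- collar: Bystander: loose brass collar, 44 mm in diameter, 24 mm high; origin at its underside. Leave it alone.
- oil: Bystander: loose yellow oil bottle with red cap, 40 mm in diameter, 85 mm high, standing; origin at its underside. Leave it alone.
- wrench: Bystander: loose steel wrench, 170 mm long, lying on the bench; origin at the middle of its underside. Leave it alone.

How it is judged:
On the way, in this order (a step that is already met when the one before it is completed fails the run):
1. the bush stands upright in the open nest, between V stop and jaw, let go, the jaw still open (x of bush_mid in the frame of nest between -0.008 and 0.008 m and y of bush_mid in the frame of nest between -0.003 and 0.012 m and z of bush_mid in the frame of nest below 0.027 m and angle between bush_mid's own z axis and vertical below 0.08 rad and y of jaw in the frame of nest above 0.0225 m and contact force between the fingers and bush below 0.1 N), for 0.2 s.
2. the follower has dropped into the notch and the jaw clamps the bush (y of jaw in the frame of nest between 0.0162 and 0.0198 m and contact force between jaw and bush above 2 N), for 0.2 s.
At the end, for the whole second after the job is handed in: The follower is down in its notch: the jaw's face stands 16.2 to 19.8 mm from the nest point (18 mm when it clamps the bush) and presses on the bush with more than 2 N; the bush is upright (within 0.06 rad), on the base plate, its axis within 3 mm of the nest point; bush and knob at rest (all of step 2 and horizontal distance between bush_mid and nest below 0.003 m and z of bush_mid in the frame of nest below 0.027 m and angle between bush_mid's own z axis and vertical below 0.06 rad and linear speed of bush below 0.01 m/s and angular speed of knob below 0.05 rad/s); the robot touches nothing.
It fails at once if the knob was forced against the follower (more than 25 N between the cam and the follower) (contact force between knob and jaw above 25 N).
It fails at once if the collar was moved more than 20 mm (distance of collar from where it was at the start of the episode above 0.02 m).
It fails at once if the oil bottle was moved more than 20 mm or tipped (distance of oil from where it was at the start of the episode above 0.02 m or angle between oil's own z axis and vertical above 0.3 rad).
It fails at once if the wrench was moved more than 20 mm (distance of wrench from where it was at the start of the episode above 0.02 m).
It also fails if it takes over 64 s, if anything falls off the work surface, if the arm or the gripper's body presses on something with over 40 N, if the wrist force passes 120 N, or if a joint passes its speed limit or range.

## Working session

There is one attempt and no reset: what is moved stays moved. The work goes in short steps, Python scripts to look and compute and a tool call to move; the robot and the scene stay as the last step left them, time stands still between calls to the robot, and variables do not carry over. Pictures are saved under pics/ and viewed, and the job is handed in when it is done.

Besides the shell and the picture viewer there is one more tool, called after "Call:" as a command line: name --pt "numbers of a row" for each row, then --argument value for the rest. jog_arm: Moves the arm, as the interface text tells. Its arguments: {"type":"object","properties":{"hand":{"type":"array"},"xyz":{"type":"array"},"twist":{"type":"array"},"newtons":{"type":"number"}},"required":["hand","xyz","twist"]}

```bash
mkdir -p pics; ls; python3 - <<'E'
from rig import *
import cv2,numpy as np
print(get_state(), nose_length)
for n in("scene","top"):
    f=grab_frame(n); cv2.imwrite(f"pics/{n}0.png",cv2.cvtColor(f["img"],cv2.COLOR_RGB2BGR)); print(n,f["K"],f["world_to_cam"])
E
```

```text
pics
{'t': 0.0, 'joints': array([-1.32400467e+00,  4.23835567e-01,  1.63069885e+00,  1.22391767e-05,
        1.08861630e+00, -1.90326711e-02]), 'joint_vel': array([-0.00101047, -0.00032956,  0.00120487, -0.00151551,  0.00075034,
        0.00139322]), 'joint_torque': array([-6.34236130e-06, -5.57390749e+01, -2.81740612e+01, -1.45372719e-04,
        7.34825910e-03, -2.02092508e-05]), 'eef_pos': array([ 0.16406805, -0.60252737,  0.2445455 ]), 'eef_rot': array([-3.14003507e+00, -4.04853384e-05,  2.65818609e-01]), 'ft_force': array([-0.68744142, -0.25392534, -1.09102508]), 'torque': array([ 0.02406038, -0.00872417, -0.0037734 ]), 'width': 0.0855712225442968} 0.014
scene [[426.17962958   0.         312.50579945]
 [  0.         426.17962958 198.19240658]
 [  0.           0.           1.        ]] [[ 0.88470699  0.4661416   0.00235555 -0.4881748 ]
 [ 0.39587297 -0.74865432 -0.53179066 -0.15078372]
 [-0.24612626  0.47141141 -0.84687257  1.16186661]
 [ 0.          0.          0.          1.        ]]
top [[448.43547878   0.         314.70747019]
 [  0.         448.43547878 199.24013646]
 [  0.           0.           1.        ]] [[ 1.17149755e-01 -9.93114256e-01 -1.00834178e-04 -1.35866122e-02]
 [-9.67688597e-01 -1.14127664e-01 -2.24841402e-01  5.47497959e-01]
 [ 2.23281694e-01  2.64376912e-02 -9.74395368e-01  1.15580372e+00]
 [ 0.00000000e+00  0.00000000e+00  0.00000000e+00  1.00000000e+00]]
```

View pics/scene0.png

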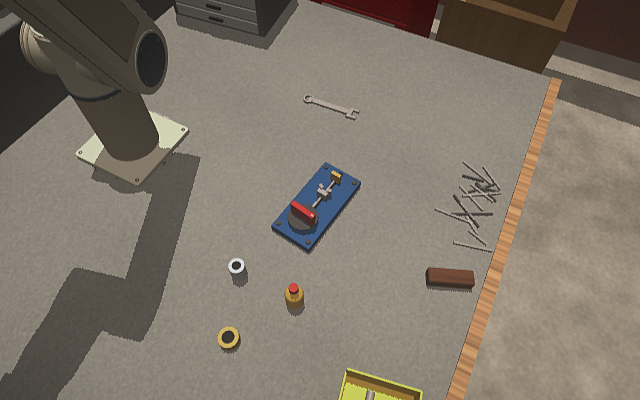

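View pics/top0.png

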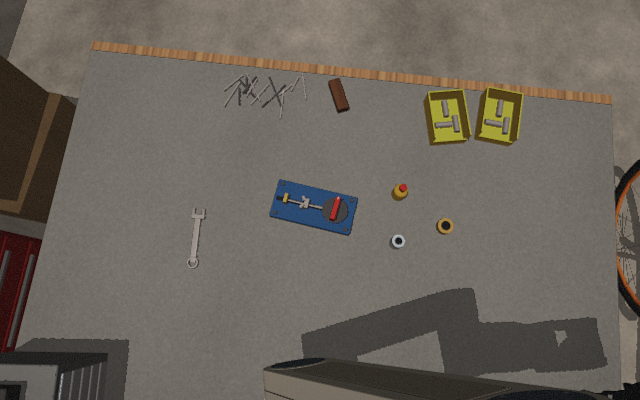

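The bush is at scene (237,267) and top (398,241). The fixture is at scene (316,207) and top (314,208). The bottle is at top (400,192) and the collar at top (445,226). I'll enlarge these areas.

```bash
python3 - <<'E'
import cv2
def crop(n,o,x,y,w,h,s):
    i=cv2.imread(f"pics/{n}.png")[y:y+h,x:x+w]
    i=cv2.resize(i,None,fx=s,fy=s,interpolation=cv2.INTER_CUBIC)
    for k in range(0,w,10): cv2.putText(i,str(x+k),(k*s,8),0,.3,(255,255,255),1); cv2.line(i,(k*s,9),(k*s,14),(255,255,255),1)
    for k in range(0,h,10): cv2.putText(i,str(y+k),(0,k*s+4),0,.3,(255,255,255),1); cv2.line(i,(20,k*s),(26,k*s),(255,255,255),1)
    cv2.imwrite(f"pics/{o}.png",i)
crop("top0","c1",260,170,110,75,7)
crop("scene0","c2",262,155,110,100,6)
crop("top0","c3",380,175,80,75,8)
crop("scene0","c4",210,245,100,65,8)
E
```

```text
(no output)
```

View pics/c1.png

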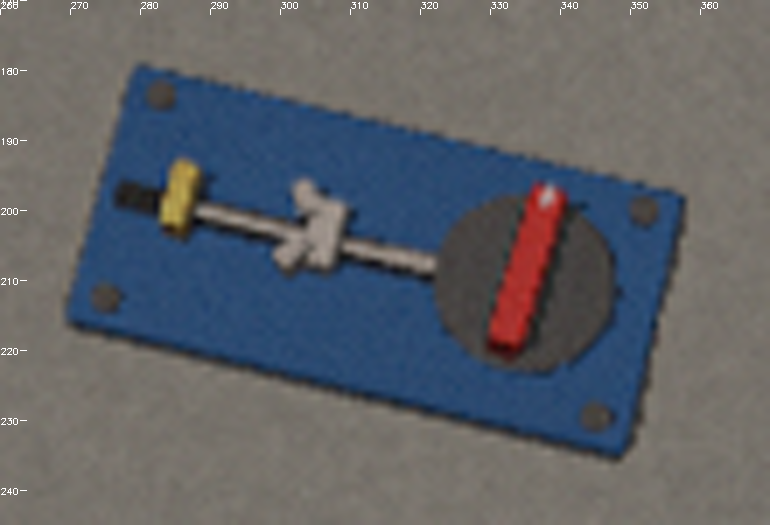

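View pics/c2.png

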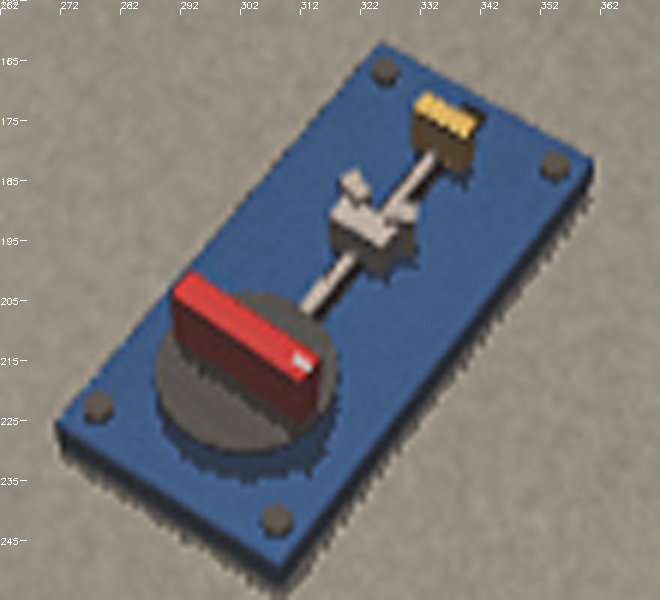

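View pics/c3.png

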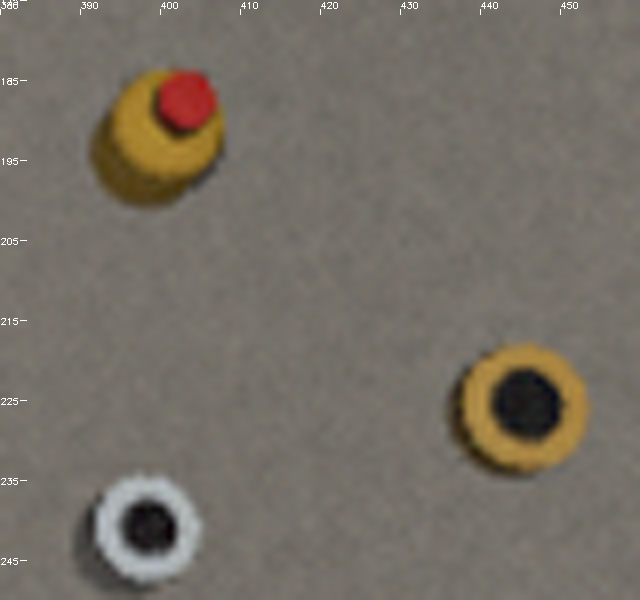

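View pics/c4.png

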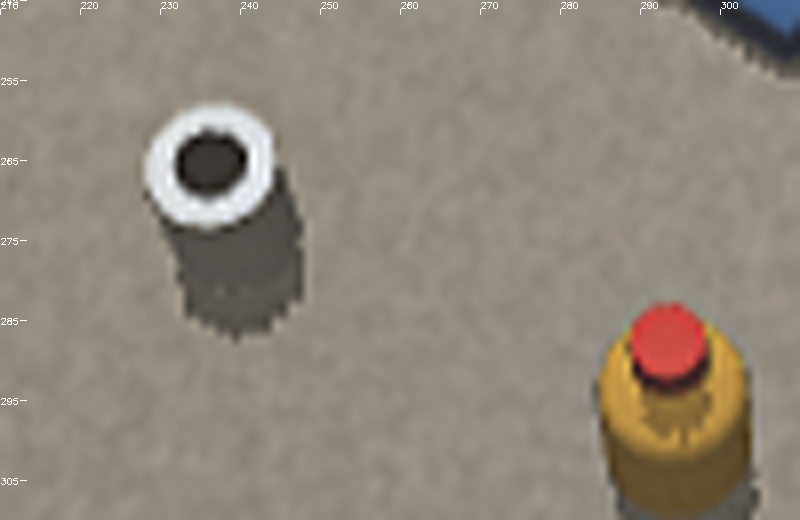

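```bash
cat > h.py <<'E'
import numpy as np
from scipy.optimize import least_squares
from rig import *
TK=np.array([[448.43547878,0,314.70747019],[0,448.43547878,199.24013646],[0,0,1]])
TW=np.array([[1.17149755e-01,-9.93114256e-01,-1.00834178e-04,-1.35866122e-02],[-9.67688597e-01,-1.14127664e-01,-2.24841402e-01,5.47497959e-01],[2.23281694e-01,2.64376912e-02,-9.74395368e-01,1.15580372e+00]])
SK=np.array([[426.17962958,0,312.50579945],[0,426.17962958,198.19240658],[0,0,1]])
SW=np.array([[0.88470699,0.4661416,0.00235555,-0.4881748],[0.39587297,-0.74865432,-0.53179066,-0.15078372],[-0.24612626,0.47141141,-0.84687257,1.16186661]])
C={'t':(TK,TW),'s':(SK,SW)}
def proj(c,p):
    K,W=C[c]; q=K@(W[:,:3]@np.asarray(p,float)+W[:,3]); return q[:2]/q[2]
def back(c,uv,z):
    K,W=C[c]; o=-W[:,:3].T@W[:,3]; d=W[:,:3].T@np.linalg.solve(K,[*uv,1]); return o+d*(z-o[2])/d[2]
def fx(p,l):
    c,s=np.cos(p[2]),np.sin(p[2]); return np.array([p[0]+c*l[0]-s*l[1],p[1]+s*l[0]+c*l[1],l[2]])
E
python3 - <<'E'
from h import *
cr=[(.055,.12,.022),(.055,-.11,.022),(-.055,-.11,.022),(-.055,.12,.022)]
c1=lambda a,b:(260+(a+.5)/7-.5,170+(b+.5)/7-.5)
c2=lambda a,b:(262+(a+.5)/6-.5,155+(b+.5)/6-.5)
T=[c1(137,63),c1(685,195),c1(620,458),c1(67,325)]
S=[c2(592,160),c2(280,570),c2(57,425),c2(382,43)]
def fit(obs):
    r=least_squares(lambda p:np.concatenate([proj(c,fx(p,l))-uv for c,l,uv in obs]),[.55,0,-.1])
    return r.x,r.fun.reshape(-1,2)
t=[('t',l,u) for l,u in zip(cr,T)]; s=[('s',l,u) for l,u in zip(cr,S)]
for o in(t,s,t+s):
    p,r=fit(o); print(p.round(4)); print(r.round(2).tolist())
print('bush',back('t',(398.1,240.4),.05),back('s',(235.8,265.3),.05))
for c,a,b in(('t',c1(548,187),c1(505,347)),('s',c2(311,368),c2(181,280))):
    A,B=back(c,a,.074),back(c,b,.074); print(A,B,np.linalg.norm(A-B),(A+B)/2,'yaw',np.arctan2(*(A-B)[1::-1]))
print('knob',fx(p,(0,-.055,.064)),'nest',fx(p,(0,.055,.022)))
b=back('t',c1(165,195),.05); print('oil',back('t',(401.6,187.2),.085),'collar',back('t',(445.2,225.1),.024))
E
```

```text
[ 0.5327  0.0482 -0.1249]
[[-0.49, 0.04], [0.29, 0.11], [0.84, 0.23], [-0.66, -0.43]]
[ 0.5364  0.0475 -0.1218]
[[0.95, 0.02], [0.32, 0.25], [-0.82, 0.06], [-0.44, -0.54]]
[ 0.5348  0.048  -0.1227]
[[-0.37, -0.57], [0.43, -0.68], [1.07, -0.57], [-0.45, -1.04], [0.46, -0.33], [-0.26, -0.23], [-1.33, -0.41], [-0.87, -0.9]]
bush [ 0.46165029 -0.18491929  0.05      ] [ 0.46256809 -0.18545923  0.05      ]
[ 0.5580661  -0.01065211  0.074     ] [ 0.49394469 -0.00101625  0.074     ] 0.06484138177969691 [ 0.52600539 -0.00583418  0.074     ] yaw -0.14915909113758338
[ 0.5597549  -0.01110162  0.074     ] [ 4.97868794e-01 -6.70198396e-05  7.40000000e-02] 0.06286217516577391 [ 0.52881185 -0.00558432  0.074     ] yaw -0.17645062363632733
knob [ 0.52808127 -0.00663187  0.064     ] nest [0.54154578 0.10254097 0.022     ]
oil [ 0.60031858 -0.177463    0.085     ] collar [ 0.52346665 -0.31555006  0.024     ]
```

Both cameras agree to about 3 mm: the fixture is at (0.5345, 0.048) with yaw -0.124, the bush at (0.462, -0.185), and the bar yaw is about -0.16. Next I'll move to above the bush.

Call:
jog_arm --hand '[1,1,1,1,1,1,1,1,1,1]' --pt "4 -3.25 0.9" --pt "8 -6.5 1.8" --pt "12 -9.75 2.7" --pt "16 -13 3.6" --pt "20 -16.2 4.5" --pt "24 -19.5 5.4" --pt "28 -22.7 6.3" --pt "32 -26 7.2" --pt "36 -29.2 8.1" --pt "39.7 -32.5 9.4" --twist '[-0.12,-0.24,-0.36,-0.48,-0.6,-0.72,-0.84,-0.96,-1.08,-1.18]'

```text
t: 0.93
eef_pos: [0.404, -0.2679, 0.1722]
eef_rot: [3.141, 0.0, 1.452]
ft_force: [0.8, -0.8, -0.2]
width: 0.0855
```

```bash
cat >> h.py <<'E'
def go(x,y,z,yaw,pr=True):
    s=get_state(); e=s['eef_pos']; w=s['eef_rot'][2]
    d=np.array([x,y,z])-e
    tx=np.array([np.cos(w),np.sin(w)]); ty=np.array([np.sin(w),-np.cos(w)])
    dy=(yaw-w+np.pi)%(2*np.pi)-np.pi
    print('t',round(s['t'],2),'pos',e.round(4),'rot',s['eef_rot'].round(4),'F',s['ft_force'].round(2),'M',s['torque'].round(3),'w',round(s['width'],4))
    print('shift cm',(100*np.array([d[:2]@tx,d[:2]@ty,-d[2]])).round(2),'twist',round(-dy,3))
E
python3 -c "
from h import *
go(.462,-.185,.15,1.447)"
```

```text
t 0.93 pos [ 0.404  -0.2679  0.1722] rot [3.1412e+00 2.0000e-04 1.4516e+00] F [ 0.84 -0.78 -0.18] M [ 0.004 -0.005  0.005] w 0.0855
shift cm [8.92 4.78 2.22] twist 0.005
```

Call:
jog_arm --hand '[1,1,1,1,1]' --pt "3 1.6 0.7" --pt "6 3.2 1.5" --pt "8.9 4.8 2.2" --pt "8.9 4.8 2.2" --pt "8.9 4.8 2.2" --twist '[0,0,0,0,0]'

```text
t: 1.35
eef_pos: [0.4622, -0.1857, 0.1498]
eef_rot: [-3.14, -0.0, 1.449]
ft_force: [-0.1, -0.5, 0.1]
width: 0.0853
```

```bash
python3 -c "
from h import *
go(.462,-.185,.03,1.447)"
```

```text
t 1.35 pos [ 0.4622 -0.1857  0.1498] rot [-3.1403e+00 -3.0000e-04  1.4494e+00] F [-0.07 -0.46  0.06] M [-0.04   0.003 -0.026] w 0.0853
shift cm [ 0.07 -0.03 11.98] twist 0.002
```

Call:
jog_arm --hand '[1,1,1,1,1,1]' --pt "0 0 3" --pt "0 0 6" --pt "0 0 9" --pt "0 0 11" --pt "0 0 12" --pt "0 0 12" --twist '[0,0,0,0,0,0]'

```text
t: 1.85
eef_pos: [0.4601, -0.1876, 0.0287]
eef_rot: [-3.138, -0.001, 1.444]
ft_force: [0.4, 0.6, -0.5]
width: 0.0858
```

Call:
jog_arm --hand '[-1,-1,-1,-1,-1,-1,-1,-1,-1,-1]' --pt "0 0 0" --pt "0 0 0" --pt "0 0 0" --pt "0 0 0" --pt "0 0 0" --pt "0 0 0" --pt "0 0 0" --pt "0 0 0" --pt "0 0 0" --pt "0 0 0" --twist '[0,0,0,0,0,0,0,0,0,0]' --newtons 30

```text
t: 2.68
eef_pos: [0.4623, -0.1875, 0.0317]
eef_rot: [3.14, 0.001, 1.446]
ft_force: [-2.4, -0.7, 8.5]
width: 0.0353
```

```bash
python3 -c "
from h import *
go(.462,-.185,.03,1.447)"
```

```text
t 2.68 pos [ 0.4623 -0.1875  0.0317] rot [3.1401e+00 6.0000e-04 1.4461e+00] F [-2.36 -0.72  8.52] M [-0.101  0.323 -0.022] w 0.0353
shift cm [ 0.25 -0.07  0.17] twist -0.001
```

Call:
jog_arm --hand '[-1,-1,-1,-1,-1,-1]' --pt "0 0 -2" --pt "0 0 -5" --pt "0 0 -8" --pt "0 0 -11" --pt "0 0 -12" --pt "0 0 -12" --twist '[0,0,0,0,0,0]'

```text
t: 3.18
eef_pos: [0.4635, -0.1879, 0.1533]
eef_rot: [3.136, 0.002, 1.446]
ft_force: [0.3, -0.3, -2.8]
width: 0.0354
```

```bash
cat > pic.py <<'E'
import cv2
from rig import grab_frame
def crop(n,o,x,y,w,h,s):
    i=cv2.cvtColor(grab_frame(n)["img"],cv2.COLOR_RGB2BGR)[y:y+h,x:x+w]
    i=cv2.resize(i,None,fx=s,fy=s,interpolation=cv2.INTER_CUBIC)
    for k in range(0,w,10): cv2.putText(i,str(x+k),(k*s,8),0,.3,(255,255,255),1); cv2.line(i,(k*s,9),(k*s,14),(255,255,255),1)
    for k in range(0,h,10): cv2.putText(i,str(y+k),(0,k*s+4),0,.3,(255,255,255),1); cv2.line(i,(20,k*s),(26,k*s),(255,255,255),1)
    cv2.imwrite(f"pics/{o}.png",i)
E
python3 - <<'E'
from h import *
from pic import crop
go(.5417,.1061,.152,1.447)
crop("scene","d1",180,190,110,95,6)
E
```

```text
t 3.18 pos [ 0.4635 -0.1879  0.1533] rot [3.1357e+00 1.7000e-03 1.4459e+00] F [ 0.34 -0.3  -2.84] M [-0.028 -0.041  0.007] w 0.0354
shift cm [30.15  4.09  0.13] twist -0.001
```

View pics/d1.png

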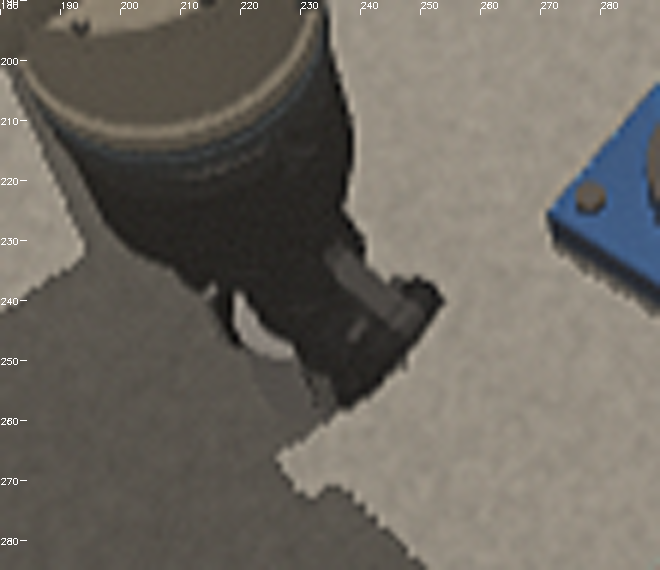

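Call:
jog_arm --hand '[-1,-1,-1,-1,-1,-1,-1,-1,-1,-1]' --pt "3 0.4 0" --pt "6.5 0.9 0" --pt "10 1.4 0" --pt "13.5 1.8 0" --pt "17 2.3 0" --pt "20.5 2.8 0" --pt "24 3.3 0" --pt "27.5 3.8 0" --pt "29.9 4.1 0" --pt "29.9 4.1 0" --twist '[0,0,0,0,0,0,0,0,0,0]'

```text
t: 4.07
eef_pos: [0.54, 0.1082, 0.1482]
eef_rot: [-3.14, -0.0, 1.449]
ft_force: [0.0, 0.0, -2.7]
width: 0.0353
```

Call:
jog_arm --hand '[-1,-1,-1,-1]' --pt "0 0 1" --pt "0 0 3" --pt "0 0 4" --pt "0 0 4" --twist '[0,0,0,0]'

```text
t: 4.4
eef_pos: [0.5368, 0.1029, 0.1066]
eef_rot: [-3.135, 0.002, 1.445]
ft_force: [-0.3, -0.7, -2.8]
width: 0.0352
```

```bash
python3 - <<'E'
from h import *
from pic import crop
go(.5417,.1061,.09,1.447)
crop("scene","d2",290,120,90,95,6)
crop("top","d3",250,160,90,75,8)
E
```

```text
t 4.4 pos [0.5368 0.1029 0.1066] rot [-3.1345e+00  2.2000e-03  1.4448e+00] F [-0.33 -0.73 -2.82] M [-0.057  0.05   0.053] w 0.0352
shift cm [0.37 0.45 1.66] twist -0.002
```

View pics/d2.png

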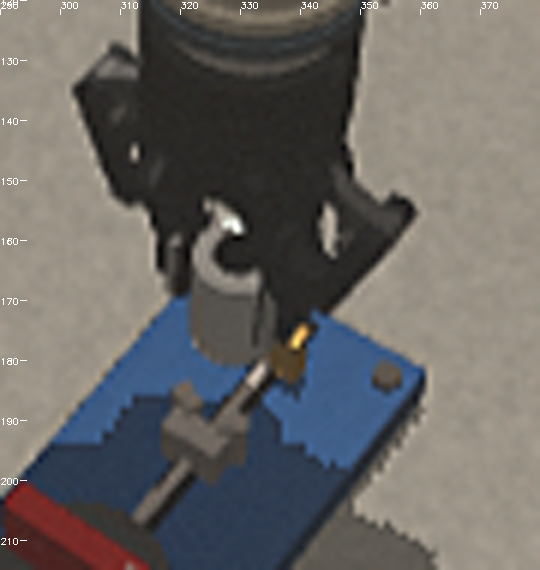

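View pics/d3.png

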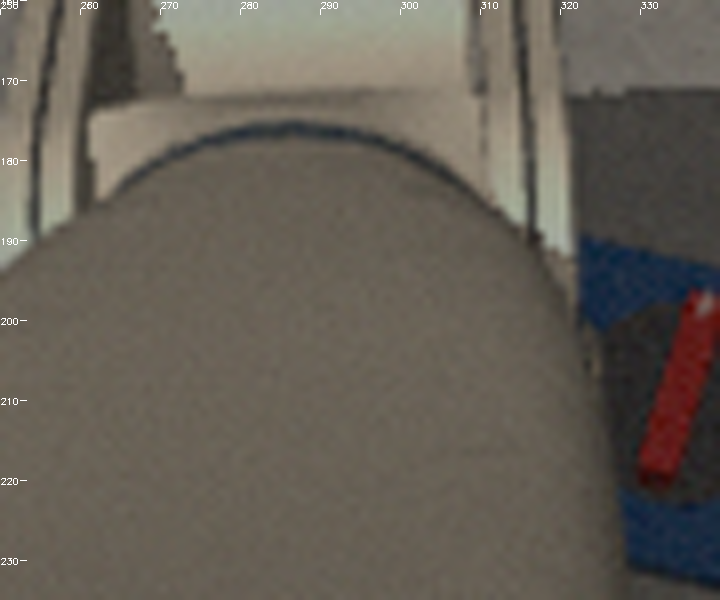

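The top camera's view is blocked by the arm. The scene camera shows the bush bottom edge at about (328,180), with sides at x of about 321 and 335. I'll let the arm settle and measure again.

Call:
jog_arm --hand '[-1,-1,-1,-1]' --pt "0 0 0" --pt "0 0 0" --pt "0 0 0" --pt "0 0 0" --twist '[0,0,0,0]'

```text
t: 4.83
eef_pos: [0.5402, 0.1042, 0.1111]
eef_rot: [3.14, -0.0, 1.446]
ft_force: [-0.1, -0.4, -2.4]
width: 0.0354
```

```bash
python3 - <<'E'
from h import *
from pic import crop
for i in range(5):
  go(.5417,.1061,.09,1.447)
  if i<4: grab_frame("scene")
crop("scene","d4",300,145,60,60,10)
E
```

```text
t 4.83 pos [0.5402 0.1042 0.1111] rot [ 3.1404e+00 -4.0000e-04  1.4456e+00] F [-0.15 -0.37 -2.43] M [ 0.039  0.057 -0.023] w 0.0354
shift cm [0.2  0.12 2.11] twist -0.001
t 4.88 pos [0.5401 0.1043 0.111 ] rot [ 3.1406e+00 -3.0000e-04  1.4457e+00] F [ 0.31  0.01 -2.61] M [-0.044 -0.042 -0.01 ] w 0.0353
shift cm [0.2  0.13 2.1 ] twist -0.001
t 4.93 pos [0.5401 0.1043 0.1109] rot [ 3.1407e+00 -3.0000e-04  1.4458e+00] F [-0.05  0.24 -2.35] M [-0.01  -0.008 -0.039] w 0.0354
shift cm [0.2  0.14 2.09] twist -0.001
t 4.98 pos [0.54   0.1043 0.1108] rot [ 3.1409e+00 -2.0000e-04  1.4458e+00] F [-1.13 -0.36 -3.41] M [0.018 0.032 0.059] w 0.0354
shift cm [0.2  0.15 2.08] twist -0.001
t 5.03 pos [0.5399 0.1044 0.1107] rot [ 3.1411e+00 -2.0000e-04  1.4459e+00] F [-0.06 -0.13 -2.38] M [ 0.036 -0.014 -0.031] w 0.0354
shift cm [0.2  0.16 2.07] twist -0.001
```

View pics/d4.png

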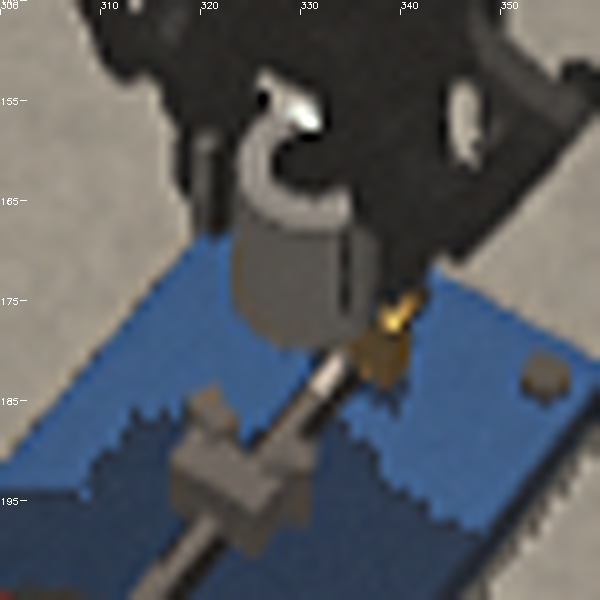

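```bash
python3 - <<'E'
from h import *
a=np.linspace(0,2*np.pi,361)
def outline(x,y,z):
    P=np.array([proj('s',(x+.018*np.cos(t),y+.018*np.sin(t),z)) for t in a]); return P
for x,y in((.540,.1044),(.540,.1067),(.542,.1067)):
    P=outline(x,y,.079); Q=outline(x,y,.129)
    i=P[:,1].argmax(); print(x,y,'bot L/R',P[:,0].min(),P[:,0].max(),'low',P[i],'top L/R',Q[:,0].min(),Q[:,0].max(),'low',Q[:,1].max())
# V stop & jaw top corners predicted in scene
p=(.5348,.048,-.1227)
for n,l in dict(Va=(-.018,.02,.048),Vb=(.018,.02,.048),Vb0=(.018,.02,.022),Va0=(-.018,.02,.022)).items(): print(n,proj('s',fx(p,l)))
for n,l in dict(J1=(-.013,.08,.05),J2=(.013,.08,.05),J3=(.013,.09,.05),J4=(-.013,.09,.05),J1b=(-.013,.08,.022),J2b=(.013,.08,.022)).items(): print(n,proj('s',fx(p,l)),proj('t',fx(p,l)))
E
```

```text
0.54 0.1044 bot L/R 321.11057829473407 336.2845925544238 low [328.87994822 180.3489311 ] top L/R 321.5383826065604 337.3758621600747 low 167.74934830247335
0.54 0.1067 bot L/R 321.5526626806608 336.71057720222467 low [329.31789392 179.63641996] top L/R 321.9992851432714 337.8192271043716 low 167.01964788746184
0.542 0.1067 bot L/R 322.3022407988484 337.46779599486564 low [330.07851549 179.96396139] top L/R 322.78182452006945 338.6100893215087 low 167.3551675250004
Va [314.20596815 188.58218065]
Vb [326.62769056 195.79941257]
Vb0 [326.30284336 201.52951096]
Va0 [314.14536626 194.40443813]
J1 [329.74823379 172.42162745] [285.73895647 201.80300376]
J2 [338.61200102 177.38174791] [288.11753121 192.8552639 ]
J3 [340.82889771 174.63886752] [284.60339027 192.01697861]
J4 [331.98543236 169.71978513] [282.20962737 200.95695065]
J1b [329.34106173 178.90419504] [286.36897643 203.99420402]
J2b [338.00453554 183.80168698] [288.69330197 195.23002181]
```

Call:
jog_arm --hand '[-1,-1,-1,-1,-1,-1,-1,-1,-1,-1]' --pt "-0.05 0.08 0.3" --pt "-0.1 0.15 0.9" --pt "-0.1 0.15 1.5" --pt "-0.1 0.15 2.1" --pt "-0.1 0.15 2.5" --pt "-0.1 0.15 2.5" --pt "-0.1 0.15 2.5" --pt "-0.1 0.15 2.5" --pt "-0.1 0.15 2.5" --pt "-0.1 0.15 2.5" --twist '[0,0,0,0,0,0,0,0,0,0]'

```text
t: 5.92
eef_pos: [0.5414, 0.1032, 0.0857]
eef_rot: [3.141, -0.0, 1.446]
ft_force: [-0.6, -0.6, -2.0]
width: 0.0354
```

```bash
python3 - <<'E'
from h import *
from pic import crop
go(.5417,.1061,.0535,1.447)
crop("scene","d5",300,145,60,60,10)
E
```

```text
t 5.92 pos [0.5414 0.1032 0.0857] rot [ 3.1411e+00 -2.0000e-04  1.4458e+00] F [-0.64 -0.61 -2.02] M [-0.021 -0.017 -0.011] w 0.0354
shift cm [ 0.29 -0.01  3.22] twist -0.001
```

View pics/d5.png

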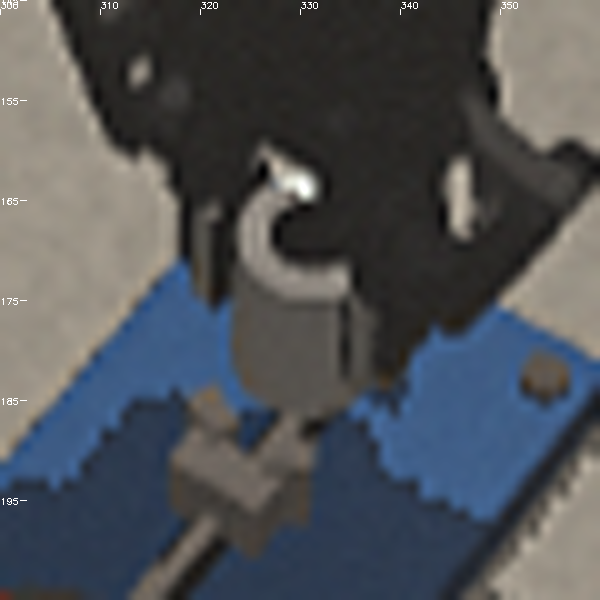

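```bash
python3 - <<'E'
from h import *
a=np.linspace(0,2*np.pi,361)
for x,y in((.5414,.1055),(.5425,.1055),(.5425,.107)):
    P=np.array([proj('s',(x+.018*np.cos(t),y+.018*np.sin(t),.054)) for t in a]); i=P[:,1].argmax(); print(x,y,P[:,0].min(),P[:,0].max(),P[i])
E
```

```text
0.5414 0.1055 321.63116384033316 336.49160815528313 [329.24334536 186.14738084]
0.5425 0.1055 322.03527322288335 336.89975564997553 [329.65328937 186.32564434]
0.5425 0.107 322.31718016413305 337.1715828957359 [329.93259578 185.86623116]
```

Call:
jog_arm --hand '[-1,-1,-1,-1,-1,-1,-1,-1,-1]' --pt "0 0 0.5" --pt "0 0 1.0" --pt "0 0 1.5" --pt "0 0 2.0" --pt "0 0 2.4" --pt "0 0 2.7" --pt "0 0 2.8" --pt "0 0 2.8" --pt "0 0 2.8" --twist '[0,0,0,0,0,0,0,0,0]'

```text
t: 6.72
eef_pos: [0.5412, 0.1031, 0.0574]
eef_rot: [-3.142, -0.0, 1.446]
ft_force: [-0.2, -0.2, -2.6]
width: 0.0357
```

```bash
python3 - <<'E'
from h import *
from pic import crop
go(.5417,.1061,.0535,1.447)
crop("scene","d6",300,145,60,60,10)
E
```

```text
t 6.72 pos [0.5412 0.1031 0.0574] rot [-3.1416 -0.      1.4457] F [-0.18 -0.21 -2.57] M [-0.032  0.005 -0.   ] w 0.0357
shift cm [0.3  0.01 0.39] twist -0.001
```

View pics/d6.png

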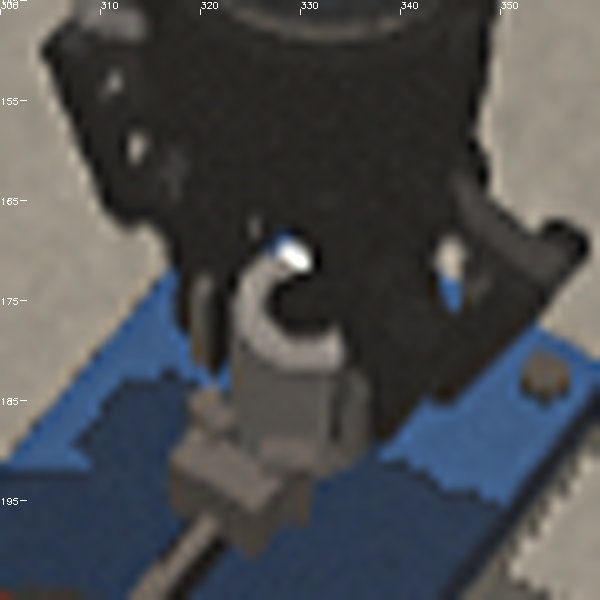

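The bush is between the V stop and the jaw with no side force and about 4 mm still to go. I'll lower it gently.

Call:
jog_arm --hand '[-1,-1,-1,-1,-1]' --pt "0 0 0.1" --pt "0 0 0.2" --pt "0 0 0.3" --pt "0 0 0.3" --pt "0 0 0.3" --twist '[0,0,0,0,0]'

```text
t: 7.18
eef_pos: [0.5411, 0.1031, 0.0544]
eef_rot: [-3.142, -0.0, 1.446]
ft_force: [0.3, -0.4, -3.0]
width: 0.0353
```

Call:
jog_arm --hand '[-1,-1,-1,-1]' --pt "0 0 0.1" --pt "0 0 0.1" --pt "0 0 0.1" --pt "0 0 0.1" --twist '[0,0,0,0]'

```text
t: 7.52
eef_pos: [0.5413, 0.1032, 0.0537]
eef_rot: [3.141, -0.0, 1.446]
ft_force: [-1.1, 0.2, 3.1]
width: 0.0354
```

Contact: Fz rose from -3 to +3 N. I'll release the bush.

Call:
jog_arm --hand '[0.2,0.5,1,1,1,1,1,1]' --pt "0 0 0" --pt "0 0 0" --pt "0 0 0" --pt "0 0 0" --pt "0 0 0" --pt "0 0 0" --pt "0 0 0" --pt "0 0 0" --twist '[0,0,0,0,0,0,0,0]'

```text
t: 8.18
eef_pos: [0.5412, 0.1031, 0.0534]
eef_rot: [3.142, -0.0, 1.446]
ft_force: [-0.5, -0.7, -0.1]
width: 0.0852
```

Call:
jog_arm --hand '[1,1,1,1,1,1,1,1]' --pt "0 0 -1" --pt "0 0 -3" --pt "0 0 -6" --pt "0 0 -9" --pt "0 0 -12" --pt "0 0 -14" --pt "0 0 -14" --pt "0 0 -14" --twist '[0,0,0,0,0,0,0,0]'

```text
t: 8.85
eef_pos: [0.5419, 0.1032, 0.1952]
eef_rot: [3.138, -0.001, 1.446]
ft_force: [-0.5, -0.4, -0.3]
width: 0.0855
```

```bash
python3 - <<'E'
from h import *
from pic import crop
go(.528,-.0065,.13,2.98)
crop("scene","d7",300,145,60,60,10)
E
```

```text
t 8.85 pos [0.5419 0.1032 0.1952] rot [ 3.1383e+00 -1.0000e-03  1.4457e+00] F [-0.47 -0.42 -0.29] M [0.045 0.058 0.031] w 0.0855
shift cm [-1.106e+01 -1.000e-02  6.520e+00] twist -1.534
```

View pics/d7.png

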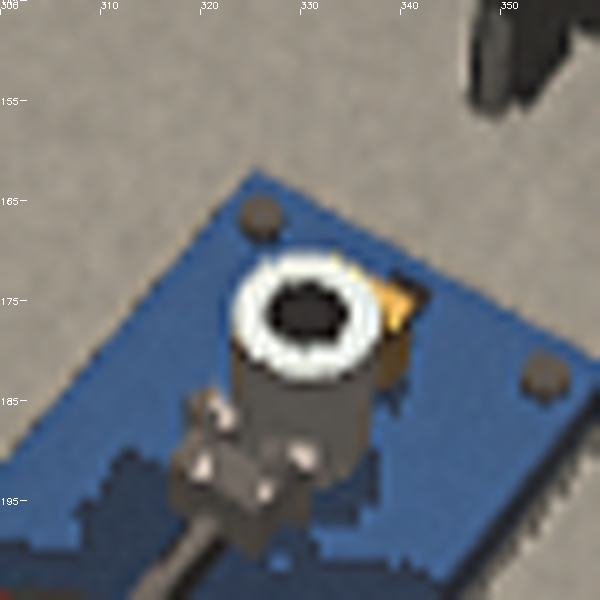

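The bush stands between the V stop and the jaw with its top centre at (330.3,176). I'll check this numerically and then move over the knob.

```bash
python3 - <<'E'
from h import *
b=back('s',(330.25,176.05),.072); n=fx((.5364,.0475,-.122),(0,.055,.072)); d=b-n; c,s=np.cos(-.122),np.sin(-.122)
print(b,n,'in nest frame',c*d[0]+s*d[1],-s*d[0]+c*d[1])
E
```

```text
[0.54382521 0.10557899 0.072     ] [0.54309337 0.1020912  0.072     ] in nest frame 0.0003019482865897468 0.0035509332839085785
```

Call:
jog_arm --hand '[1,1,1,1,1,1,1,1,1,1]' --pt "-1.5 0 0" --pt "-3 0 0" --pt "-5 0 0" --pt "-7 0 0" --pt "-9 0 0" --pt "-11 0 0" --pt "-11 0 0" --pt "-11 0 0" --pt "-11 0 0" --pt "-11 0 0" --twist '[-0.12,-0.24,-0.36,-0.48,-0.6,-0.72,-0.84,-0.96,-1.08,-1.2]'

```text
t: 9.73
eef_pos: [0.5262, -0.0062, 0.1917]
eef_rot: [-3.14, -0.003, 2.651]
ft_force: [-0.3, -0.2, -0.5]
width: 0.0857
```

Call:
jog_arm --hand '[1,1,1,1,1,1,1,1,1]' --pt "0 0 1" --pt "0 0 3" --pt "0 0 5" --pt "0 0 5" --pt "0 0 5" --pt "0 0 5" --pt "0 0 5" --pt "0 0 5" --pt "0 0 5" --twist '[-0.12,-0.24,-0.33,-0.33,-0.33,-0.33,-0.33,-0.33,-0.33]'

```text
t: 10.48
eef_pos: [0.5279, -0.006, 0.1442]
eef_rot: [3.141, 0.001, 2.975]
ft_force: [-0.0, -0.2, 0.7]
width: 0.0853
```

```bash
python3 - <<'E'
from h import *
from pic import crop
go(.528,-.0065,.059,2.98)
crop("scene","e1",255,150,110,95,7)
E
```

```text
t 10.48 pos [ 0.5279 -0.006   0.1442] rot [3.1414e+00 1.5000e-03 2.9750e+00] F [-0.01 -0.24  0.65] M [ 0.028 -0.019 -0.025] w 0.0853
shift cm [-0.01 -0.04  8.52] twist -0.005
```

View pics/e1.png

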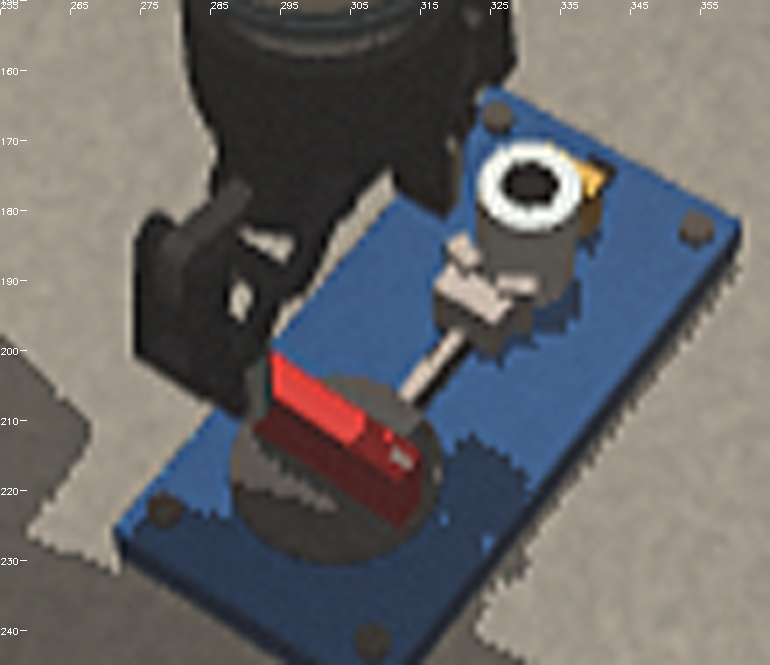

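The bush is 0.3 mm off in x and 3.55 mm along +y, as wanted. Next I'll go down onto the bar.

Call:
jog_arm --hand '[1,1,1,1,1,1,1,1,1,1]' --pt "0 0 2" --pt "0 0 4" --pt "0 0 6" --pt "0 0 7.5" --pt "0 0 8.2" --pt "0 0 8.2" --pt "0 0 8.2" --pt "0 0 8.2" --pt "0 0 8.2" --pt "0 0 8.2" --twist '[0,0,0,0,0,0,0,0,0,0]'

```text
t: 11.37
eef_pos: [0.5281, -0.006, 0.0623]
eef_rot: [3.141, 0.002, 2.976]
ft_force: [-0.5, 0.5, 0.1]
width: 0.0855
```

Call:
jog_arm --hand '[-1,-1,-1,-1,-1,-1,-1,-1,-1,-1]' --pt "0 0 0" --pt "0 0 0" --pt "0 0 0" --pt "0 0 0" --pt "0 0 0" --pt "0 0 0" --pt "0 0 0" --pt "0 0 0" --pt "0 0 0" --pt "0 0 0" --twist '[0,0,0,0,0,0,0,0,0,0]' --newtons 20

```text
t: 12.2
eef_pos: [0.5275, -0.0059, 0.0614]
eef_rot: [3.141, -0.0, 2.976]
ft_force: [-0.5, 1.3, 2.9]
width: 0.0137
```

```bash
python3 - <<'E'
from h import *
from pic import crop
go(.528,-.0065,.061,2.98)
crop("scene","e2",255,150,110,95,7)
go(.528,-.0065,.061,2.98)
E
```

```text
t 12.2 pos [ 0.5275 -0.0059  0.0614] rot [ 3.1415 -0.      2.9757] F [-0.48  1.27  2.88] M [ 0.298  0.114 -0.023] w 0.0137
shift cm [-0.06 -0.05  0.04] twist -0.004
t 12.25 pos [ 0.5275 -0.0059  0.0615] rot [ 3.1415 -0.      2.9758] F [-1.    2.22  1.62] M [ 0.263  0.058 -0.01 ] w 0.0138
shift cm [-0.06 -0.05  0.05] twist -0.004
```

View pics/e2.png

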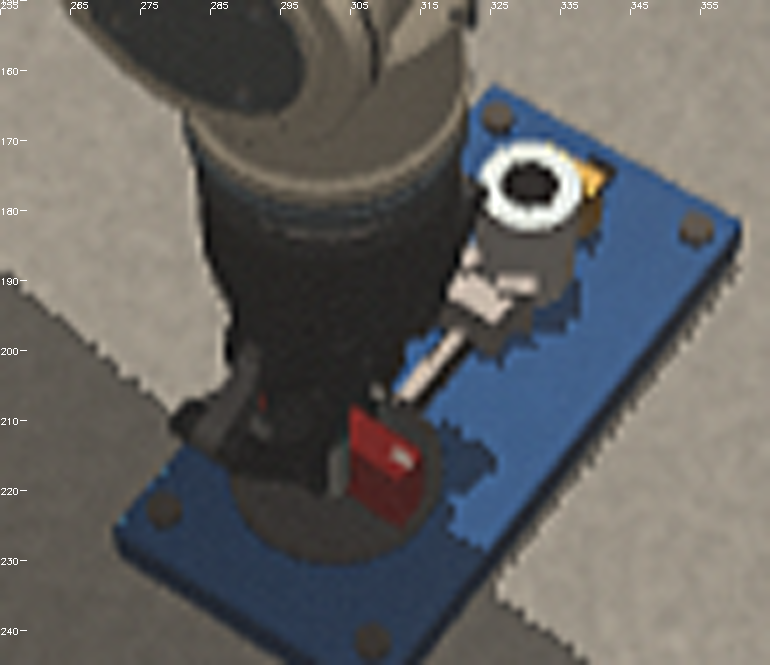

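The bar is gripped. I'll turn 0.2 rad first, since the drop comes no earlier than 0.3.

Call:
jog_arm --hand '[-1,-1,-1,-1,-1,-1]' --pt "0 0 0" --pt "0 0 0" --pt "0 0 0" --pt "0 0 0" --pt "0 0 0" --pt "0 0 0" --twist '[0.04,0.08,0.12,0.16,0.2,0.2]'

```text
t: 12.75
eef_pos: [0.5274, -0.0061, 0.0615]
eef_rot: [-3.141, -0.0, 2.775]
ft_force: [-0.2, 0.4, 3.1]
width: 0.0137
```

```bash
cat > q.py <<'E'
from h import *
s=get_state(); print(round(s['t'],2),'yaw',s['eef_rot'].round(4),'j6',s['joints'][5].round(4),'M',s['torque'].round(3),'F',s['ft_force'].round(1),'jt6',s['joint_torque'][5].round(3),s['width'].round(4))
E
python3 q.py
```

```text
Traceback (most recent call last):
  File "q.py", line 2, in <module>
    s=get_state(); print(round(s['t'],2),'yaw',s['eef_rot'].round(4),'j6',s['joints'][5].round(4),'M',s['torque'].round(3),'F',s['ft_force'].round(1),'jt6',s['joint_torque'][5].round(3),s['width'].round(4))
                                                                                                                                                                                          ^^^^^^^^^^^^^^^^
AttributeError: 'float' object has no attribute 'round'
```

```bash
sed -i "s/s\['width'\].round(4)/round(s['width'],4)/" q.py; python3 q.py
```

```text
12.75 yaw [-3.1414e+00 -1.0000e-04  2.7747e+00] j6 -1.2377 M [ 0.046  0.124 -0.009] F [-0.2  0.4  3.1] jt6 0.547 0.0137
```

Call:
jog_arm --hand '[-1,-1,-1]' --pt "0 0 0" --pt "0 0 0" --pt "0 0 0" --twist '[0.03,0.06,0.06]'

```text
t: 13.0
eef_pos: [0.5273, -0.0061, 0.0614]
eef_rot: [-3.141, -0.0, 2.716]
ft_force: [-0.5, -0.9, 2.7]
width: 0.0136
```

```bash
python3 q.py
```

```text
13.0 yaw [-3.1414e+00 -2.0000e-04  2.7160e+00] j6 -1.1792 M [ 0.024  0.174 -0.012] F [-0.5 -0.9  2.7] jt6 0.408 0.0136
```

```bash
cat >> q.py <<'E'
import cv2
im=grab_frame("scene")["img"][160:200,318:350].astype(float)
g=im.min(2); m=(g>150)[:28,:]; ys,xs=np.nonzero(m)
w=np.clip(g[:28]-120,0,None); yy,xx=np.mgrid[:28,:32]
r=im.copy(); jw=((r[...,0]>150)&(r[...,0]-r[...,2]>60)); jy,jx=np.nonzero(jw)
print('bushtop',round((w*xx).sum()/w.sum()+318,2),round((w*yy).sum()/w.sum()+160,2),'jaw',jw.sum(),(round(jx.mean()+318,2),round(jy.mean()+160,2)) if jw.any() else None)
s=get_state(); print('M',s['torque'].round(3),'jt6',s['joint_torque'][5].round(3))
E
python3 q.py
```

```text
13.0 yaw [-3.1414e+00 -2.0000e-04  2.7160e+00] j6 -1.1792 M [ 0.024  0.174 -0.012] F [-0.5 -0.9  2.7] jt6 0.408 0.0136
bushtop 333.57 172.36 jaw 11 (np.float64(338.55), np.float64(175.0))
M [-0.025  0.208 -0.004] jt6 0.19
```

Call:
jog_arm --hand '[-1,-1,-1]' --pt "0 0 0" --pt "0 0 0" --pt "0 0 0" --twist '[0.02,0.05,0.05]'

```text
t: 13.3
eef_pos: [0.5273, -0.0062, 0.0614]
eef_rot: [-3.141, -0.0, 2.665]
ft_force: [-1.9, -0.5, 3.4]
width: 0.0135
```

```bash
python3 q.py
```

```text
13.3 yaw [-3.1413e+00 -1.0000e-04  2.6650e+00] j6 -1.1282 M [-0.154  0.248 -0.006] F [-1.9 -0.5  3.4] jt6 0.386 0.0135
bushtop 333.52 172.42 jaw 12 (np.float64(338.25), np.float64(174.75))
M [-0.171  0.218 -0.033] jt6 0.194
```

Call:
jog_arm --hand '[-1,-1,-1]' --pt "0 0 0" --pt "0 0 0" --pt "0 0 0" --twist '[0.02,0.04,0.04]'

```text
t: 13.6
eef_pos: [0.5273, -0.0062, 0.0614]
eef_rot: [-3.141, -0.0, 2.625]
ft_force: [-1.7, -2.8, 4.4]
width: 0.0135
```

```bash
python3 q.py
```

```text
13.6 yaw [-3.1413e+00 -2.0000e-04  2.6246e+00] j6 -1.0877 M [-0.357  0.368  0.042] F [-1.7 -2.8  4.4] jt6 0.308 0.0135
bushtop 333.45 172.45 jaw 11 (np.float64(338.55), np.float64(175.0))
M [-0.43   0.413  0.06 ] jt6 0.181
```

Call:
jog_arm --hand '[-1,-1,-1]' --pt "0 0 0" --pt "0 0 0" --pt "0 0 0" --twist '[0.02,0.04,0.04]'

```text
t: 13.9
eef_pos: [0.5273, -0.0062, 0.0614]
eef_rot: [-3.141, -0.0, 2.584]
ft_force: [-3.5, -2.8, 5.8]
width: 0.0136
```

```bash
python3 q.py
```

```text
13.9 yaw [-3.1413e+00 -1.0000e-04  2.5839e+00] j6 -1.047 M [-0.536  0.437  0.016] F [-3.5 -2.8  5.8] jt6 0.262 0.0136
bushtop 333.41 172.43 jaw 12 (np.float64(338.25), np.float64(174.75))
M [-0.467  0.491 -0.034] jt6 0.096
```

Call:
jog_arm --hand '[-1,-1,-1]' --pt "0 0 0" --pt "0 0 0" --pt "0 0 0" --twist '[0.02,0.04,0.04]'

```text
t: 14.2
eef_pos: [0.5273, -0.0062, 0.0614]
eef_rot: [-3.141, -0.0, 2.544]
ft_force: [-2.6, -3.8, 4.7]
width: 0.0139
```

```bash
python3 q.py
```

```text
14.2 yaw [-3.1412e+00 -1.0000e-04  2.5439e+00] j6 -1.007 M [-0.562  0.418  0.008] F [-2.6 -3.8  4.7] jt6 0.275 0.0139
bushtop 333.39 172.44 jaw 11 (np.float64(338.55), np.float64(175.0))
M [-0.514  0.399  0.05 ] jt6 0.108
```

Call:
jog_arm --hand '[-1,-1,-1]' --pt "0 0 0" --pt "0 0 0" --pt "0 0 0" --twist '[0.02,0.05,0.05]'

```text
t: 14.5
eef_pos: [0.5273, -0.0063, 0.0614]
eef_rot: [-3.141, -0.0, 2.493]
ft_force: [-2.1, -4.6, 4.8]
width: 0.0135
```

```bash
python3 q.py
```

```text
14.5 yaw [-3.1412e+00 -2.0000e-04  2.4934e+00] j6 -0.9565 M [-0.605  0.411 -0.014] F [-2.1 -4.6  4.8] jt6 0.381 0.0135
bushtop 333.22 172.53 jaw 12 (np.float64(338.25), np.float64(174.75))
M [-0.63   0.425 -0.023] jt6 0.155
```

Call:
jog_arm --hand '[-1,-1,-1]' --pt "0 0 0" --pt "0 0 0" --pt "0 0 0" --twist '[0.02,0.05,0.05]'

```text
t: 14.8
eef_pos: [0.5272, -0.0063, 0.0614]
eef_rot: [-3.141, -0.0, 2.443]
ft_force: [-3.1, -3.9, 4.9]
width: 0.0136
```

```bash
python3 q.py
```

```text
14.8 yaw [-3.1411e+00 -2.0000e-04  2.4434e+00] j6 -0.9065 M [-0.622  0.414  0.038] F [-3.1 -3.9  4.9] jt6 0.375 0.0136
bushtop 333.13 172.58 jaw 11 (np.float64(338.55), np.float64(175.0))
M [-0.526  0.466 -0.013] jt6 0.15
```

Call:
jog_arm --hand '[-1,-1,-1]' --pt "0 0 0" --pt "0 0 0" --pt "0 0 0" --twist '[0.02,0.05,0.05]'

```text
t: 15.1
eef_pos: [0.5272, -0.0063, 0.0614]
eef_rot: [-3.141, -0.0, 2.393]
ft_force: [-3.0, -4.2, 5.5]
width: 0.0136
```

```bash
python3 q.py
```

```text
15.1 yaw [-3.1410e+00 -2.0000e-04  2.3935e+00] j6 -0.8565 M [-0.661  0.454  0.024] F [-3.  -4.2  5.5] jt6 0.373 0.0136
bushtop 332.95 172.73 jaw 12 (np.float64(338.25), np.float64(174.75))
M [-0.633  0.462  0.019] jt6 0.149
```

```bash
python3 -c "
from pic import crop
crop('scene','e3',255,150,110,95,7)"
```

```text
(no output)
```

View pics/e3.png

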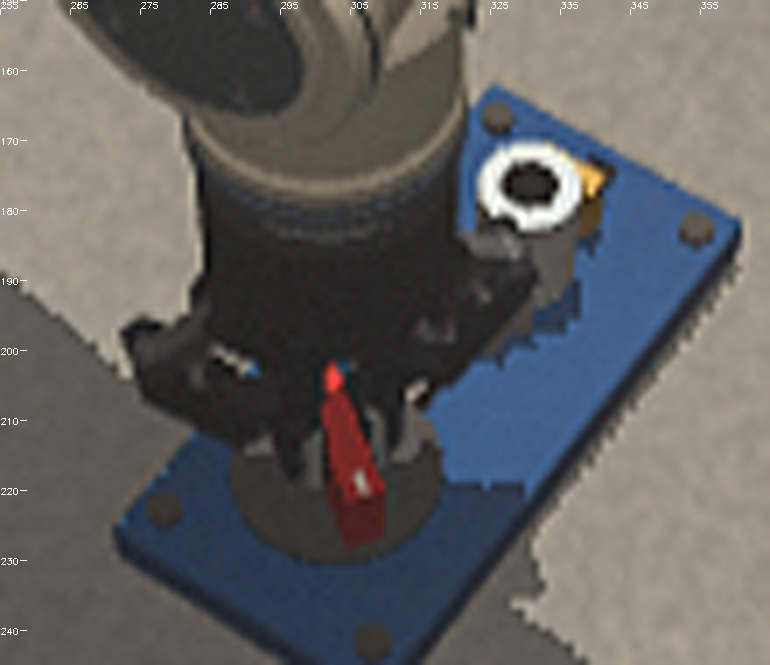

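The bar follows the gripper (mark now at about (305,219)), and the jaw is unchanged at (339,175). I'll continue.

Call:
jog_arm --hand '[-1,-1,-1]' --pt "0 0 0" --pt "0 0 0" --pt "0 0 0" --twist '[0.02,0.04,0.04]'

```text
t: 15.45
eef_pos: [0.5272, -0.0064, 0.0615]
eef_rot: [-3.141, -0.0, 2.354]
ft_force: [-2.8, -4.8, 6.5]
width: 0.0135
```

```bash
python3 q.py
```

```text
15.45 yaw [-3.1409e+00 -1.0000e-04  2.3540e+00] j6 -0.817 M [-0.622  0.486  0.06 ] F [-2.8 -4.8  6.5] jt6 0.313 0.0135
bushtop 332.88 172.81 jaw 12 (np.float64(338.25), np.float64(174.75))
M [-0.661  0.507  0.064] jt6 0.15
```

Call:
jog_arm --hand '[-1,-1,-1]' --pt "0 0 0" --pt "0 0 0" --pt "0 0 0" --twist '[0.02,0.04,0.04]'

```text
t: 15.75
eef_pos: [0.5271, -0.0064, 0.0614]
eef_rot: [-3.141, -0.0, 2.314]
ft_force: [-3.0, -4.3, 5.6]
width: 0.0137
```

```bash
python3 q.py
```

```text
15.75 yaw [-3.1409e+00 -1.0000e-04  2.3139e+00] j6 -0.777 M [-0.705  0.566 -0.003] F [-3.  -4.3  5.6] jt6 0.266 0.0137
bushtop 332.79 172.93 jaw 12 (np.float64(338.25), np.float64(174.75))
M [-0.71   0.5    0.019] jt6 0.098
```

Call:
jog_arm --hand '[-1,-1,-1]' --pt "0 0 0" --pt "0 0 0" --pt "0 0 0" --twist '[0.02,0.04,0.04]'

```text
t: 16.05
eef_pos: [0.5271, -0.0064, 0.0614]
eef_rot: [-3.141, -0.0, 2.274]
ft_force: [-2.8, -4.4, 6.0]
width: 0.0137
```

```bash
python3 q.py
```

```text
16.05 yaw [-3.1409e+00 -1.0000e-04  2.2739e+00] j6 -0.737 M [-0.667  0.52   0.005] F [-2.8 -4.4  6. ] jt6 0.29 0.0137
bushtop 332.77 172.95 jaw 11 (np.float64(338.55), np.float64(175.0))
M [-0.721  0.497  0.074] jt6 0.126
```

Call:
jog_arm --hand '[-1,-1,-1]' --pt "0 0 0" --pt "0 0 0" --pt "0 0 0" --twist '[0.02,0.04,0.04]'

```text
t: 16.35
eef_pos: [0.5271, -0.0064, 0.0614]
eef_rot: [-3.141, -0.0, 2.234]
ft_force: [-2.7, -5.9, 5.7]
width: 0.0137
```

```bash
python3 q.py
```

```text
16.35 yaw [-3.1407e+00 -1.0000e-04  2.2340e+00] j6 -0.697 M [-0.799  0.562  0.065] F [-2.7 -5.9  5.7] jt6 0.293 0.0137
bushtop 332.8 172.94 jaw 12 (np.float64(338.25), np.float64(174.75))
M [-0.754  0.549  0.005] jt6 0.127
```

Call:
jog_arm --hand '[-1,-1,-1]' --pt "0 0 0" --pt "0 0 0" --pt "0 0 0" --twist '[0.02,0.04,0.04]'

```text
t: 16.65
eef_pos: [0.5271, -0.0064, 0.0614]
eef_rot: [-3.141, -0.0, 2.194]
ft_force: [-3.6, -5.6, 5.8]
width: 0.0135
```

```bash
python3 q.py
```

```text
16.65 yaw [-3.1407e+00 -1.0000e-04  2.1940e+00] j6 -0.6571 M [-0.81   0.523  0.095] F [-3.6 -5.6  5.8] jt6 0.305 0.0135
bushtop 332.74 172.99 jaw 11 (np.float64(338.55), np.float64(175.0))
M [-0.761  0.553  0.053] jt6 0.14
```

Call:
jog_arm --hand '[-1,-1,-1]' --pt "0 0 0" --pt "0 0 0" --pt "0 0 0" --twist '[0.02,0.04,0.04]'

```text
t: 16.95
eef_pos: [0.5271, -0.0065, 0.0614]
eef_rot: [-3.141, -0.0, 2.154]
ft_force: [-5.0, -6.4, 5.7]
width: 0.0137
```

```bash
python3 q.py
```

```text
16.95 yaw [-3.1407 -0.      2.154 ] j6 -0.617 M [-0.774  0.566  0.093] F [-5.  -6.4  5.7] jt6 0.291 0.0137
bushtop 332.72 173.03 jaw 11 (np.float64(338.55), np.float64(175.0))
M [-0.807  0.551  0.022] jt6 0.126
```

Call:
jog_arm --hand '[-1,-1,-1]' --pt "0 0 0" --pt "0 0 0" --pt "0 0 0" --twist '[0.02,0.04,0.04]'

```text
t: 17.25
eef_pos: [0.527, -0.0065, 0.0614]
eef_rot: [-3.141, -0.0, 2.114]
ft_force: [-3.6, -5.1, 7.5]
width: 0.0138
```

```bash
python3 q.py
```

```text
17.25 yaw [-3.1406 -0.      2.114 ] j6 -0.577 M [-0.819  0.579  0.011] F [-3.6 -5.1  7.5] jt6 0.293 0.0138
bushtop 332.62 173.11 jaw 12 (np.float64(338.25), np.float64(174.75))
M [-0.789  0.574  0.016] jt6 0.128
```

Call:
jog_arm --hand '[-1,-1,-1]' --pt "0 0 0" --pt "0 0 0" --pt "0 0 0" --twist '[0.02,0.04,0.04]'

```text
t: 17.55
eef_pos: [0.5269, -0.0065, 0.0614]
eef_rot: [-3.14, -0.0, 2.074]
ft_force: [-3.6, -5.4, 7.1]
width: 0.0134
```

```bash
python3 q.py
```

```text
17.55 yaw [-3.1405 -0.      2.074 ] j6 -0.5371 M [-0.853  0.587  0.072] F [-3.6 -5.4  7.1] jt6 0.32 0.0134
bushtop 332.64 173.11 jaw 11 (np.float64(338.55), np.float64(175.0))
M [-0.845  0.556  0.017] jt6 0.157
```

Call:
jog_arm --hand '[-1,-1,-1]' --pt "0 0 0" --pt "0 0 0" --pt "0 0 0" --twist '[0.02,0.04,0.04]'

```text
t: 17.85
eef_pos: [0.5269, -0.0065, 0.0614]
eef_rot: [-3.14, 0.0, 2.034]
ft_force: [-4.7, -4.7, 6.6]
width: 0.0136
```

```bash
python3 q.py
```

```text
17.85 yaw [-3.1404e+00  1.0000e-04  2.0342e+00] j6 -0.4971 M [-0.829  0.518  0.054] F [-4.7 -4.7  6.6] jt6 0.343 0.0136
bushtop 332.67 173.08 jaw 10 (np.float64(338.6), np.float64(174.9))
M [-0.888  0.607  0.101] jt6 0.178
```

Call:
jog_arm --hand '[-1,-1,-1]' --pt "0 0 0" --pt "0 0 0" --pt "0 0 0" --twist '[0.02,0.04,0.04]'

```text
t: 18.15
eef_pos: [0.5269, -0.0065, 0.0614]
eef_rot: [-3.14, 0.0, 1.994]
ft_force: [-5.3, -6.0, 6.2]
width: 0.0134
```

```bash
python3 q.py
```

```text
18.15 yaw [-3.1403e+00  1.0000e-04  1.9943e+00] j6 -0.4572 M [-0.846  0.58   0.12 ] F [-5.3 -6.   6.2] jt6 0.386 0.0134
bushtop 332.54 173.22 jaw 11 (np.float64(338.73), np.float64(174.82))
M [-0.84   0.557  0.121] jt6 0.217
```

Call:
jog_arm --hand '[-1,-1,-1]' --pt "0 0 0" --pt "0 0 0" --pt "0 0 0" --twist '[0.02,0.04,0.04]'

```text
t: 18.45
eef_pos: [0.5268, -0.0065, 0.0614]
eef_rot: [-3.14, 0.0, 1.954]
ft_force: [-4.3, -5.9, 6.9]
width: 0.0134
```

```bash
python3 q.py
```

```text
18.45 yaw [-3.1402e+00  2.0000e-04  1.9543e+00] j6 -0.4172 M [-0.887  0.628  0.082] F [-4.3 -5.9  6.9] jt6 0.354 0.0134
bushtop 332.46 173.28 jaw 13 (np.float64(338.46), np.float64(174.46))
M [-0.925  0.621  0.095] jt6 0.171
```

The torque is up to about 0.1 N m and the jaw has shifted slightly outward, so this is the hump. I'll take smaller steps.

Call:
jog_arm --hand '[-1,-1,-1]' --pt "0 0 0" --pt "0 0 0" --pt "0 0 0" --twist '[0.02,0.03,0.03]'

```text
t: 18.75
eef_pos: [0.5268, -0.0065, 0.0614]
eef_rot: [-3.14, 0.0, 1.925]
ft_force: [-4.4, -6.0, 6.9]
width: 0.0137
```

```bash
python3 q.py
```

```text
18.75 yaw [-3.1402e+00  2.0000e-04  1.9246e+00] j6 -0.3875 M [-0.9    0.624  0.087] F [-4.4 -6.   6.9] jt6 0.201 0.0137
bushtop 332.44 173.31 jaw 13 (np.float64(338.46), np.float64(174.46))
M [-0.871  0.639  0.064] jt6 0.081
```

Call:
jog_arm --hand '[-1,-1,-1]' --pt "0 0 0" --pt "0 0 0" --pt "0 0 0" --twist '[0.02,0.03,0.03]'

```text
t: 19.05
eef_pos: [0.5268, -0.0065, 0.0614]
eef_rot: [-3.14, 0.0, 1.895]
ft_force: [-3.4, -5.6, 7.1]
width: 0.0135
```

```bash
python3 q.py
```

```text
19.05 yaw [-3.1402e+00  2.0000e-04  1.8946e+00] j6 -0.3575 M [-0.922  0.601  0.004] F [-3.4 -5.6  7.1] jt6 0.202 0.0135
bushtop 332.4 173.33 jaw 14 (np.float64(338.64), np.float64(174.5))
M [-0.903  0.576  0.043] jt6 0.081
```

Call:
jog_arm --hand '[-1,-1,-1]' --pt "0 0 0" --pt "0 0 0" --pt "0 0 0" --twist '[0.02,0.03,0.03]'

```text
t: 19.35
eef_pos: [0.5268, -0.0066, 0.0614]
eef_rot: [-3.14, 0.0, 1.865]
ft_force: [-4.5, -6.2, 7.3]
width: 0.0138
```

```bash
python3 q.py
```

```text
19.35 yaw [-3.1401e+00  2.0000e-04  1.8645e+00] j6 -0.3275 M [-0.933  0.644  0.042] F [-4.5 -6.2  7.3] jt6 0.198 0.0138
bushtop 332.37 173.37 jaw 14 (np.float64(338.64), np.float64(174.5))
M [-0.921  0.637  0.02 ] jt6 0.079
```

Call:
jog_arm --hand '[-1,-1,-1]' --pt "0 0 0" --pt "0 0 0" --pt "0 0 0" --twist '[0.02,0.03,0.03]'

```text
t: 19.65
eef_pos: [0.5268, -0.0066, 0.0614]
eef_rot: [-3.14, 0.0, 1.835]
ft_force: [-4.4, -5.8, 6.9]
width: 0.0136
```

```bash
python3 q.py
```

```text
19.65 yaw [-3.1402e+00  3.0000e-04  1.8345e+00] j6 -0.2975 M [-0.882  0.699  0.074] F [-4.4 -5.8  6.9] jt6 0.222 0.0136
bushtop 332.32 173.42 jaw 14 (np.float64(338.64), np.float64(174.5))
M [-0.921  0.651  0.08 ] jt6 0.1
```

On the hump's plateau, with 1.14 rad turned so far.

Call:
jog_arm --hand '[-1,-1,-1]' --pt "0 0 0" --pt "0 0 0" --pt "0 0 0" --twist '[0.02,0.03,0.03]'

```text
t: 19.95
eef_pos: [0.5267, -0.0066, 0.0614]
eef_rot: [-3.14, 0.0, 1.805]
ft_force: [-5.1, -6.2, 6.9]
width: 0.0137
```

```bash
python3 q.py
```

```text
19.95 yaw [-3.1400e+00  3.0000e-04  1.8045e+00] j6 -0.2675 M [-0.908  0.636  0.075] F [-5.1 -6.2  6.9] jt6 0.196 0.0137
bushtop 332.33 173.43 jaw 14 (np.float64(338.64), np.float64(174.5))
M [-0.95   0.683  0.028] jt6 0.075
```

Call:
jog_arm --hand '[-1,-1,-1]' --pt "0 0 0" --pt "0 0 0" --pt "0 0 0" --twist '[0.02,0.03,0.03]'

```text
t: 20.25
eef_pos: [0.5268, -0.0066, 0.0614]
eef_rot: [-3.14, 0.0, 1.774]
ft_force: [-4.4, -5.5, 6.6]
width: 0.0135
```

```bash
python3 q.py
```

```text
20.25 yaw [-3.1401e+00  3.0000e-04  1.7742e+00] j6 -0.2373 M [-0.96   0.636 -0.058] F [-4.4 -5.5  6.6] jt6 0.097 0.0135
bushtop 332.33 173.43 jaw 13 (np.float64(338.46), np.float64(174.46))
M [-0.933  0.723 -0.059] jt6 -0.022
```

The moment has changed sign, to -0.06 N m, so the drop is beginning.

Call:
jog_arm --hand '[-1,-1,-1]' --pt "0 0 0" --pt "0 0 0" --pt "0 0 0" --twist '[0.02,0.03,0.03]'

```text
t: 20.55
eef_pos: [0.5267, -0.0066, 0.0614]
eef_rot: [-3.14, 0.0, 1.744]
ft_force: [-5.0, -6.8, 7.6]
width: 0.0136
```

```bash
python3 q.py
```

```text
20.55 yaw [-3.1400e+00  3.0000e-04  1.7442e+00] j6 -0.2074 M [-0.982  0.694 -0.047] F [-5.  -6.8  7.6] jt6 0.093 0.0136
bushtop 332.34 173.41 jaw 13 (np.float64(338.46), np.float64(174.46))
M [-0.951  0.719 -0.056] jt6 -0.021
```

Call:
jog_arm --hand '[-1,-1,-1]' --pt "0 0 0" --pt "0 0 0" --pt "0 0 0" --twist '[0.01,0.03,0.03]'

```text
t: 20.85
eef_pos: [0.5267, -0.0066, 0.0614]
eef_rot: [-3.14, 0.0, 1.714]
ft_force: [-4.3, -6.5, 7.3]
width: 0.0138
```

```bash
python3 q.py
```

```text
20.85 yaw [-3.1400e+00  3.0000e-04  1.7137e+00] j6 -0.1769 M [-1.003  0.703 -0.067] F [-4.3 -6.5  7.3] jt6 0.149 0.0138
bushtop 332.35 173.41 jaw 12 (np.float64(338.25), np.float64(174.75))
M [-0.964  0.703 -0.095] jt6 -0.028
```

Call:
jog_arm --hand '[-1,-1,-1]' --pt "0 0 0" --pt "0 0 0" --pt "0 0 0" --twist '[0.01,0.03,0.03]'

```text
t: 21.15
eef_pos: [0.5267, -0.0066, 0.0614]
eef_rot: [-3.14, 0.0, 1.684]
ft_force: [-4.8, -5.8, 7.7]
width: 0.0136
```

```bash
python3 q.py
```

```text
21.15 yaw [-3.1400e+00  4.0000e-04  1.6836e+00] j6 -0.1468 M [-0.992  0.751 -0.084] F [-4.8 -5.8  7.7] jt6 0.125 0.0136
bushtop 332.32 173.42 jaw 11 (np.float64(338.64), np.float64(175.36))
M [-1.017  0.673 -0.134] jt6 -0.056
```

Call:
jog_arm --hand '[-1,-1,-1]' --pt "0 0 0" --pt "0 0 0" --pt "0 0 0" --twist '[0.01,0.03,0.03]'

```text
t: 21.45
eef_pos: [0.5266, -0.0066, 0.0614]
eef_rot: [-3.14, 0.0, 1.654]
ft_force: [-5.1, -6.0, 7.4]
width: 0.0136
```

```bash
python3 q.py
```

```text
21.45 yaw [-3.1400e+00  4.0000e-04  1.6535e+00] j6 -0.1168 M [-0.882  0.727 -0.123] F [-5.1 -6.   7.4] jt6 0.102 0.0136
bushtop 332.32 173.43 jaw 10 (np.float64(338.6), np.float64(175.5))
M [-0.969  0.794 -0.155] jt6 -0.078
```

The jaw is moving in at (338.6,175.5) and the knob is pulling with -0.14 N m. I'll carry on gently.

Call:
jog_arm --hand '[-1,-1,-1]' --pt "0 0 0" --pt "0 0 0" --pt "0 0 0" --twist '[0.01,0.03,0.03]'

```text
t: 21.75
eef_pos: [0.5266, -0.0066, 0.0614]
eef_rot: [-3.14, 0.0, 1.623]
ft_force: [-4.8, -6.6, 8.1]
width: 0.0137
```

```bash
python3 q.py
```

```text
21.75 yaw [-3.1399e+00  4.0000e-04  1.6234e+00] j6 -0.0867 M [-1.001  0.742 -0.165] F [-4.8 -6.6  8.1] jt6 0.048 0.0137
bushtop 332.34 173.42 jaw 8 (np.float64(338.62), np.float64(176.25))
M [-0.932  0.751 -0.212] jt6 -0.127
```

Call:
jog_arm --hand '[-1,-1,-1]' --pt "0 0 0" --pt "0 0 0" --pt "0 0 0" --twist '[0.01,0.03,0.03]'

```text
t: 22.05
eef_pos: [0.5266, -0.0066, 0.0614]
eef_rot: [-3.14, 0.0, 1.594]
ft_force: [-5.5, -7.0, 7.6]
width: 0.0138
```

```bash
python3 q.py; python3 -c "
from pic import crop
crop('scene','e4',300,145,60,60,10)"
```

```text
22.05 yaw [-3.1399e+00  5.0000e-04  1.5936e+00] j6 -0.0568 M [-0.932  0.686 -0.064] F [-5.5 -7.   7.6] jt6 0.133 0.0138
bushtop 331.83 173.87 jaw 7 (np.float64(338.0), np.float64(176.43))
M [-0.934  0.725 -0.129] jt6 -0.04
```

View pics/e4.png

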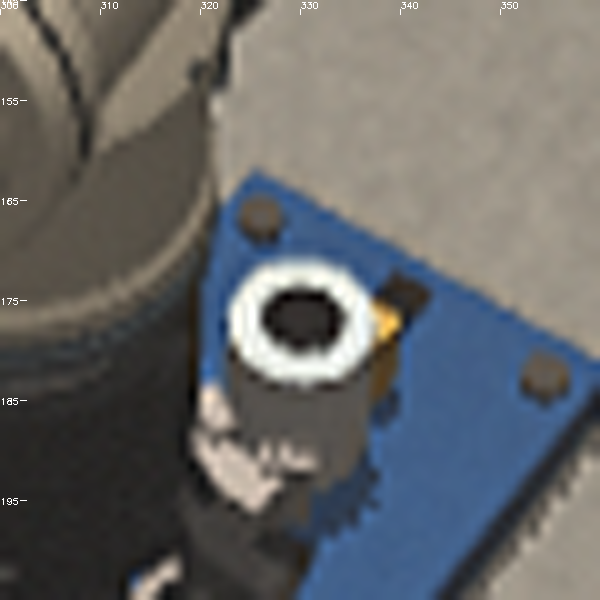

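Call:
jog_arm --hand '[-1,-1,-1]' --pt "0 0 0" --pt "0 0 0" --pt "0 0 0" --twist '[0.01,0.02,0.02]'

```text
t: 22.4
eef_pos: [0.5265, -0.0066, 0.0614]
eef_rot: [-3.14, 0.001, 1.574]
ft_force: [-5.3, -6.0, 8.1]
width: 0.0136
```

```bash
python3 q.py; python3 -c "
from pic import crop
crop('scene','e5',300,145,60,60,10)"
```

```text
22.4 yaw [-3.1398e+00  5.0000e-04  1.5742e+00] j6 -0.0374 M [-0.927  0.771 -0.107] F [-5.3 -6.   8.1] jt6 0.074 0.0136
bushtop 331.85 173.84 jaw 7 (np.float64(338.0), np.float64(176.43))
M [-0.94   0.731 -0.086] jt6 -0.029
```

View pics/e5.png

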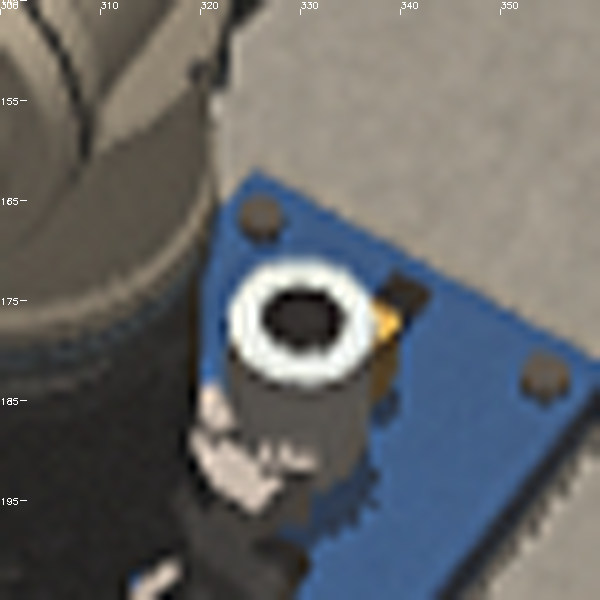

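```bash
python3 - <<'E'
from h import *
p=(.5364,.0475,-.122)
for uv in((330.25,176.05),(329.75,176.55)):
    b=back('s',uv,.072); d=b-fx(p,(0,.055,.072)); c,s=np.cos(p[2]),np.sin(p[2])
    print('bush in nest mm',1e3*(c*d[0]+s*d[1]),1e3*(-s*d[0]+c*d[1]))
for y in(.08,.0765,.073): print(y,[proj('s',fx(p,(.013,y+k,.05))).round(2) for k in(0,.01)])
E
```

```text
bush in nest mm 0.3019482865897468 3.5509332839085785
bush in nest mm 0.12725086012392492 1.655770497286992
0.08 [array([339.09, 177.77]), array([341.31, 175.02])]
0.0765 [array([338.32, 178.74]), array([340.54, 175.98])]
0.073 [array([337.53, 179.71]), array([339.76, 176.94])]
```

The jaw and bush did not move during the last 0.02 rad, which fits clamped and in the free play. I'll take one more small step to confirm.

Call:
jog_arm --hand '[-1,-1,-1]' --pt "0 0 0" --pt "0 0 0" --pt "0 0 0" --twist '[0.01,0.02,0.02]'

```text
t: 22.75
eef_pos: [0.5265, -0.0066, 0.0614]
eef_rot: [-3.14, 0.001, 1.554]
ft_force: [-4.1, -5.5, 8.2]
width: 0.0136
```

```bash
python3 q.py
```

```text
22.75 yaw [-3.1398e+00  6.0000e-04  1.5543e+00] j6 -0.0174 M [-0.952  0.743 -0.024] F [-4.1 -5.5  8.2] jt6 0.105 0.0136
bushtop 331.83 173.88 jaw 6 (np.float64(338.17), np.float64(176.67))
M [-0.875  0.727 -0.044] jt6 0.003
```

The moment is near zero and the jaw is still, so the knob is in the free play and clear of the wall. I'll release.

Call:
jog_arm --hand '[-0.5,0,0.5,1,1,1,1,1]' --pt "0 0 0" --pt "0 0 0" --pt "0 0 0" --pt "0 0 0" --pt "0 0 0" --pt "0 0 0" --pt "0 0 0" --pt "0 0 0" --twist '[0,0,0,0,0,0,0,0]'

```text
t: 23.47
eef_pos: [0.5275, -0.006, 0.0614]
eef_rot: [3.142, -0.0, 1.556]
ft_force: [-0.3, 0.2, 0.1]
width: 0.0851
```

Call:
jog_arm --hand '[1,1,1,1,1,1,1,1]' --pt "0 0 -2" --pt "0 0 -5" --pt "0 0 -8" --pt "0 0 -11" --pt "0 0 -14" --pt "0 0 -14" --pt "0 0 -14" --pt "0 0 -14" --twist '[0,0,0,0,0,0,0,0]'

```text
t: 24.13
eef_pos: [0.527, -0.006, 0.2011]
eef_rot: [-3.141, -0.0, 1.556]
ft_force: [-1.5, 0.6, -0.6]
width: 0.0853
```

Call:
jog_arm --hand '[1,1,1,1,1,1,1,1]' --pt "-3 0 -2" --pt "-6 0 -4" --pt "-9 0 -4" --pt "-12 0 -4" --pt "-15 0 -4" --pt "-15 0 -4" --pt "-15 0 -4" --pt "-15 0 -4" --twist '[0,0,0,0,0,0,0,0]'

```text
t: 24.8
eef_pos: [0.5244, -0.1556, 0.24]
eef_rot: [-3.139, -0.001, 1.555]
ft_force: [-0.4, 0.6, -0.9]
width: 0.0854
```

```bash
python3 q.py;python3 -c "
from pic import crop
crop('scene','f1',262,155,110,100,6)
crop('top','f2',260,170,110,75,7)"
```

```text
24.8 yaw [-3.1389e+00 -1.2000e-03  1.5551e+00] j6 -0.2948 M [ 0.     0.02  -0.003] F [-0.4  0.6 -0.9] jt6 -0.016 0.0854
bushtop 331.61 173.16 jaw 6 (np.float64(338.17), np.float64(176.67))
M [ 0.043 -0.032 -0.042] jt6 0.001
```

View pics/f1.png

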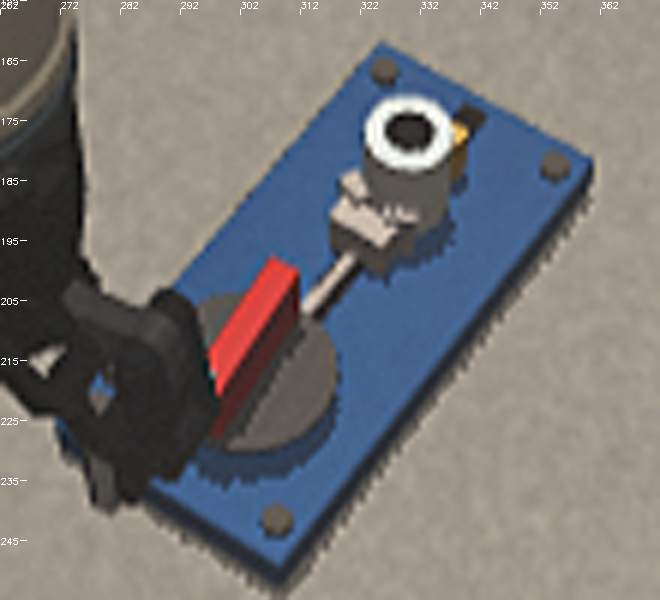

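View pics/f2.png

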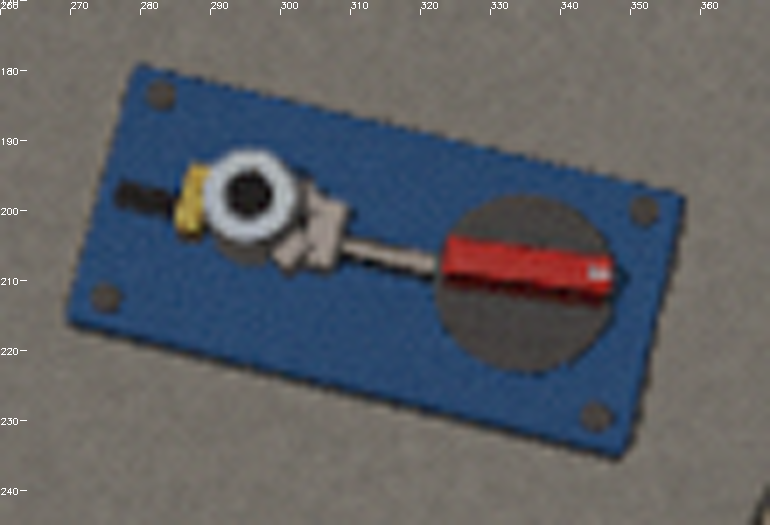

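The top view shows the jaw against the bush and the bush in the V. I'll measure how far the jaw moved by comparing with the first picture.

```bash
python3 - <<'E'
from h import *
import cv2
a=cv2.imread('pics/top0.png').astype(float); f=grab_frame('top')['img']; b=cv2.cvtColor(f,cv2.COLOR_RGB2BGR).astype(float)
cv2.imwrite('pics/top_end.png',b)
# yellowness profile along fixture y at x=+6..+11mm / -11..-6, jaw top z=.05
p=(.5327,.0482,-.1249)
import scipy.ndimage as nd
ys=np.arange(.06,.105,.0005)
for xr in((-.012,-.006),(-.01,.01)):
  for n,im in(('open',a),('end',b)):
    Y=im[...,2]-im[...,0]
    pr=[]
    for y in ys:
        v=[]
        for x in np.linspace(*xr,7):
            u=proj('t',fx(p,(x,y,.05))); v.append(nd.map_coordinates(Y,[[u[1]],[u[0]]],order=1)[0])
        pr.append(np.mean(v))
    pr=np.array(pr); w=np.clip(pr,0,None); h=pr.max()/2; k=np.where(pr>h)[0]
    print(n,xr,'max',pr.max().round(),'half range',ys[k[0]],ys[k[-1]],'cen',(w*ys).sum()/w.sum())
# bush top circle
c1=lambda u,v:(260+(u+.5)/7-.5,170+(v+.5)/7-.5)
q=back('t',c1(250,196),.072); d=q-fx(p,(0,.055,.072)); c,s=np.cos(p[2]),np.sin(p[2]); print('bush nest mm top',1e3*(c*d[0]+s*d[1]),1e3*(-s*d[0]+c*d[1]))
A,B=back('t',c1(612,270),.074),back('t',c1(447,248),.074); print('bar yaw',np.arctan2(*(A-B)[1::-1]))
E
```

```text
open (-0.012, -0.006) max 85.0 half range 0.07950000000000002 0.08900000000000002 cen 0.0843059471022304
end (-0.012, -0.006) max 86.0 half range 0.07400000000000001 0.08300000000000002 cen 0.07840738020619163
open (-0.01, 0.01) max 96.0 half range 0.08000000000000002 0.08950000000000002 cen 0.08454759425258129
end (-0.01, 0.01) max 93.0 half range 0.07600000000000001 0.08350000000000002 cen 0.07941734606218959
bush nest mm top 1.9730374972715463 0.4103540050111025
bar yaw -1.5890741153928818[ WARN:0@0.970] global loadsave.cpp:1063 imwrite_ Unsupported depth image for selected encoder is fallbacked to CV_8U.
```

The top camera gives about 6 mm of jaw travel against the 7 mm expected. I'll check more finely with both cameras.

```bash
python3 - <<'E'
from h import *
import cv2, scipy.ndimage as nd
def rgb(im): return im.astype(float)
A={'t':cv2.imread('pics/top0.png').astype(float),'s':cv2.imread('pics/scene0.png').astype(float)}
B={}
for c,n in(('t','top'),('s','scene')):
    ims=[cv2.cvtColor(grab_frame(n)['img'],cv2.COLOR_RGB2BGR).astype(float) for _ in range(2)]; B[c]=np.mean(ims,0)
ys=np.arange(.05,.11,.00025)
P={'t':(.5327,.0482,-.1249),'s':(.5364,.0475,-.122)}
for c,xr in(('t',(-.011,-.007)),('t',(-.011,.011)),('s',(.008,.012)),('s',(.005,.012))):
  def prof(im):
    Y=im[...,2]-im[...,0]; out=[]
    for y in ys:
        U=np.array([proj(c,fx(P[c],(x,y,.05))) for x in np.linspace(*xr,9)])
        out.append(nd.map_coordinates(Y,[U[:,1],U[:,0]],order=3).mean())
    return np.array(out)
  a,b=prof(A[c]),prof(B[c])
  # far edge: compare profiles for shift s over the falling flank of the open profile
  best=[]
  for s in np.arange(0,.012,.0002):
    yy=np.arange(.085,.097,.00025)
    best.append((((np.interp(yy,ys,a)-np.interp(yy-s,ys,b))**2).mean(),s))
  best.sort(); print(c,xr,'shift mm',1e3*best[0][1],'rms',best[0][0]**.5, 'max',a.max(),b.max())
E
```

```text
t (-0.011, -0.007) shift mm 6.0 rms 3.7746121210089347 max 96.38531919653798 92.69659237004859
t (-0.011, 0.011) shift mm 6.200000000000001 rms 1.7140513010295082 max 96.22421993672815 95.96476321399778
s (0.008, 0.012) shift mm 6.0 rms 18.825581418813748 max 127.1428805726145 146.20527568154677
s (0.005, 0.012) shift mm 5.800000000000001 rms 23.261604068700745 max 126.24540784844427 120.96749506027787
```

Both cameras put the jaw about 6 mm in, roughly 19 mm from the nest point and inside the 16.2–19.8 mm window. The bar stayed at -1.589 after release against the gripper's -1.587, so nothing is pulling it on. A follower still on its ramp would have pulled the released knob on. The moment was also near zero and the jaw did not move over the last 0.04 rad, so the follower is down. The arm is clear, so I'm handing in.

```bash
python3 -c "
from rig import *
print(finish_job())"
```

```text
the job is handed in; nothing more can be done
None
```

I stood the bush in the nest, let go of it and turned the knob clockwise until the follower dropped. I then let go, moved the arm clear and handed the job in at about 25 s of the 64 s; no verdict came back.

- **Bush placing:** after I let go, the camera put it 0.3 mm off in x and 3.5 mm to the +y side of the nest, with the jaw still open.
- **Knob:** I turned it about 1.42 rad.
    - The hump showed at about 0.1 N m.
    - The follower then pulled the knob on with up to about 0.2 N m, the jaw drew in and the bush moved into the V.
    - The moment then fell to near zero. I stopped there in the free play and saw no rise from the notch wall.
    - The bar stayed at the angle where I let go of it.
- **Jaw travel disagrees slightly:** both cameras gave about 6 mm where 7 mm is nominal. That puts the jaw about 19 mm from the nest point, inside the 16.2–19.8 mm limits with under 1 mm to spare at about 2 mm calibration.
- **Bush position at the end:** the two cameras differ within that 2 mm. The scene camera gave x +0.1, y +1.7 mm and the top camera x +2.0, y +0.4 mm, both within the 3 mm limit.
- **Not measured:** I could not measure the jaw's clamping force. I inferred it from the jaw stopping on the bush while the knob was free. I kept clear of the collar, oil bottle and wrench but did not look at them again before handing in.

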